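# Make up the climate kit and the relabelling kit at the archive bench

## Task

Make up two kits for the next archive aisle. The blue tray is the climate kit: put in the white data logger and the green-lidded desiccant can, one in each compartment. The yellow tray is the relabelling kit: lay the ink pad flat in one compartment and stand the label roll on end in the other, then stand the hand stamp upright on the middle of the ink pad; set everything down right way up without dropping it, and leave the red-lidded can (spent), the mug and the tape dispenser where they are.

Things in the scene. Friction and masses are not known exactly. Their poses are not given: they have to be found in the camera images.
- tray_blue: fixed open tray of blue plastic, 138 (x) x 222 (y) x 30 mm high; walls, floor and divider 4 mm thick. Origin: centre of its underside, on the bench; z up. A divider along x through the middle makes two equal compartments, 130 (x) x 105 mm (y) inside, centred at y = +54.5 and -54.5 mm, their floor 4 mm above the bench. Takes logger and green-lidded can, in either order.
- tray_yellow: fixed open tray of yellow plastic, 138 (x) x 222 (y) x 30 mm high; walls, floor and divider 4 mm thick. Origin: centre of its underside, on the bench; z up. A divider along x through the middle makes two equal compartments, 130 (x) x 105 mm (y) inside, centred at y = +54.5 and -54.5 mm, their floor 4 mm above the bench. Takes ink pad and label roll, in either order, and the stamp on the pad.
- logger: loose white plastic climate data logger, a flat box 48 (x) x 70 (y) x 22 mm high with a dark display on top, about 0.12 kg, lying display up. Origin: centre of its underside; z up.
- can_green: loose upright aluminium desiccant can, 40 mm diameter, 52 mm high in all; the top 12 mm is a GREEN lid of 43 mm diameter; about 0.1 kg. Origin: centre of its underside; z up.
- ink_pad: loose closed ink pad, a flat black box 50 (x) x 76 (y) x 16 mm high with a dark steel-coloured plate on its lid, about 0.12 kg. Origin: centre of its underside; z up.
- label_roll: loose roll of white labels, rigid: a ring of 56 mm outer and 26 mm inner diameter, 40 mm high, standing on its flat end; about 0.12 kg. Origin: centre of its underside; z up along its axis.
- stamp: loose hand stamp standing on its face: wooden block 32 (x) x 48 (y) mm with red rubber face, 20 mm high, then a thin brass neck to 30 mm, then a dark round wooden handle of 26 mm diameter from 30 to 76 mm above the underside; about 0.09 kg. Origin: centre of its underside; z up along the handle.
- can_red: bystander, not to be moved: the same can as the green one but with a RED lid (40 mm diameter, 52 mm high). It stands among the stock. Origin: centre of its underside.
- mug: bystander, not to be moved: white ceramic mug, 80 mm diameter, 92 mm high, with a handle at its +y side. Origin: centre of its underside.
- tape_dispenser: bystander, not to be moved: grey desk tape dispenser with an orange tape reel, 130 (x) x 50 (y) x 80 mm high. Origin: centre of its underside.
There are look-alikes about, which are no part of the job. Leave any pink look-alike of the label_roll alone.

How it is judged:
By the outcome, as a careful person would: the job done as asked, in the order asked, and still so for the second after the job is handed in, with the robot touching nothing.
It also fails if it takes over 120 s, if anything falls off the work surface, if the arm or the gripper's body presses on something with over 40 N, if the wrist force passes 120 N, or if a joint passes its speed limit or range.

## Robot

A 6-joint arm with a two-finger parallel gripper is mounted at the origin on the work surface. World frame = base frame: x ahead of the robot, y to its left, z up, the work surface at z = 0. Lengths are in m, angles in rad, forces in N, time in s.
With the tool pointing down it reaches from about 0.225 to 0.875 m from the base axis. Payload 3.4 kg.
Tool frame: the origin (TCP) lies at the very end of the fingers, on their centre line; the grasp point (between the pads) lies behind it (manip.grasp_offset is the z of the grasp point in the tool frame, in m); z points along the fingers, y is the line along which they close (so a half turn about z gives the same grasp; the last joint's range is limited). The gripper opens to 85 mm and grips with 20 to 120 N. Pads are 22 mm wide; open, the fingers measure 114 mm over their backs; the gripper's body (76 mm by 85 mm) begins 54 mm behind the grasp point. The pads swing forward as they close: fully open they stand 13 mm farther back than shut.
Start: joints at [1.205, 0.276, 1.505, -0, 1.361, -0.121], TCP at [0.139, 0.558, 0.231] pointing down, gripper open.
Joint ranges: [-2.89, 2.89], [-0.75, 2.08], [0.22, 2.7], [-1.18, 4.32], [0.11, 2.71], [-2.7, 2.7]. Speed limits (rad/s): [2.57, 2.57, 3.14, 3.14, 3.14, 3.14].

## Interface

Orientations are given as a unit quaternion [w, x, y, z].
In Python, from rig import manip gives the robot as it stands.
- The arm moves only by the shell command python3 -m pendant 'ROWS' [FORCE]. ROWS is JSON, a list of rows, each an object of numbers: "dx", "dy", "dz": the shift along the tool's x, y, z in m; "rx", "ry", "rz": the turn, a rotation vector about the tool's x, y, z in degrees; "hand": the finger opening in m, from 0 to 0.0854. In form: [{"dx": .., "dy": .., "dz": .., "rx": .., "ry": .., "rz": .., "hand": ..}, ...]. A call has 1 to 12 rows; each row shifts and turns the commanded pose from where the row before left it, along the tool's axes as they then stand; what a row does not reach is not made up. A row lasts 1/12 s, in which the tool goes at most 41.7 mm and 7.16 degrees, less where a joint would pass 70% of its speed; a pose out of reach is approached as far as the arm can. A call is refused whole if a number of a shift passes 0.0417 or a number of a turn 7.16, either way. A call with a gripper value outside its range is refused whole. The fingers move at their own pace and stop on an object; FORCE is the grip in N (left out, the last holds). Time passes only in rows, so rows that do not move let the fingers close. It gives the time, the measured TCP pose, the force, the opening and the grip force at its end, in the units of the state.
- manip.get_state(): the state, without advancing time (a new reading comes with each control period).
- manip.get_image(name): name is "side" or "top"; returns a dict with "frame" (480x640x3 uint8, red, green, blue), "fx", "fy", "cx", "cy" (pixels), "position" and "attitude" of the camera in the world. Camera axes: x right, y up, looking along -z (the intrinsics and any distortion apply to the point x, -y, -z); pixel columns grow to the right and rows downward; lengths in m; the calibration is good to about 2 mm. A picture is of the moment at which its call begins. There is no depth.
- manip.sign_off(): hands the job in; it is judged then, once.
The state is a dict: "clock": time; "qpos": joint angles; "qd": joint speeds; "effort": joint torques, N m; "position": TCP position; "ee_rot": TCP orientation; "contact_force": force on the tool from outside, world axes, zero at the start; "moment": the same for the moment, N m; "width": finger opening in m; "gripper_force": force on a finger pad.
Only numpy, scipy, OpenCV 4.12 (cv2) and the standard library are available. Lean on these libraries where they do the work, as an engineer would, in place of code of your own. Each camera call takes 0.05 s, during which the arm holds its last target. There are 200 camera calls.

## Working session

There is one attempt and no reset: what is moved stays moved. The work goes in short steps, Python scripts to look and compute and a shell command to move; the robot and the scene stay as the last step left them, time stands still between calls to the robot, and variables do not carry over. Pictures are saved under pics/ and viewed, at most 14 in all, crops included, and the job is handed in when it is done.

```bash
mkdir -p pics; ls; cat > h.py <<'E'
import numpy as np, cv2
from rig import manip
from scipy.spatial.transform import Rotation as R
def q(a): return R.from_quat(np.array(a)[[1,2,3,0]])
def snap(name,fn):
    im=manip.get_image(name); cv2.imwrite(fn,cv2.cvtColor(im['frame'],cv2.COLOR_RGB2BGR)); return im
def cam(im):
    a=np.array(im['attitude'],float)
    return (q(a) if a.size==4 else R.from_matrix(a.reshape(3,3))),np.array(im['position'])
def px2w(im,u,v,z):
    Rm,p=cam(im); d=Rm.apply([(u-im['cx'])/im['fx'],-(v-im['cy'])/im['fy'],-1]); return p+d*(z-p[2])/d[2]
def w2px(im,P):
    Rm,p=cam(im); c=Rm.inv().apply(np.array(P)-p); return np.array([im['cx']-im['fx']*c[...,0]/c[...,2],im['cy']+im['fy']*c[...,1]/c[...,2]]).T
E
python3 - <<'E'
from h import *
for n in('top','side'):
    im=snap(n,f'pics/{n}0.png'); np.save(f'{n}0.npy',im,allow_pickle=True)
    print({k:v for k,v in im.items() if k!='frame'})
print(manip.get_state(),manip.grasp_offset)
E
```

```text
pics
{'fx': 574.0320073574659, 'fy': 574.0320073574659, 'cx': 322.99293963770765, 'cy': 240.3567888660874, 'position': array([0.45126375, 0.00784475, 1.18822915]), 'attitude': array([ 0.71037893,  0.02582613, -0.03132349, -0.70264758])}
{'fx': 542.8081085843279, 'fy': 542.8081085843279, 'cx': 320.1707653491729, 'cy': 242.9654416604777, 'position': array([ 0.39419946, -0.95685208,  1.03598826]), 'attitude': array([ 0.92440838,  0.37529364, -0.02511229, -0.06319182])}
{'clock': 0.1, 'qpos': array([ 1.20498768e+00,  2.76532586e-01,  1.50599197e+00, -8.65336079e-06,
        1.36070534e+00, -1.20979998e-01]), 'qd': array([-0.00097794, -0.00244851, -0.00260456, -0.00034155,  0.00310442,
       -0.00160761]), 'effort': array([ 2.04681055e-03, -4.17700052e+01, -2.46410573e+01, -1.24774247e-04,
        5.89573814e-03,  3.51201538e-05]), 'position': array([0.1392038 , 0.55741609, 0.23053154]), 'ee_rot': array([-1.93180029e-04,  1.22107877e-01,  9.92516497e-01, -7.95511709e-04]), 'contact_force': array([-0.43380837, -0.33916045,  0.19974575]), 'moment': array([ 0.01141219,  0.02686219, -0.01819476]), 'gripper_force': 0.0, 'width': 0.08538909437529081} -0.0187
```

View pics/top0.png

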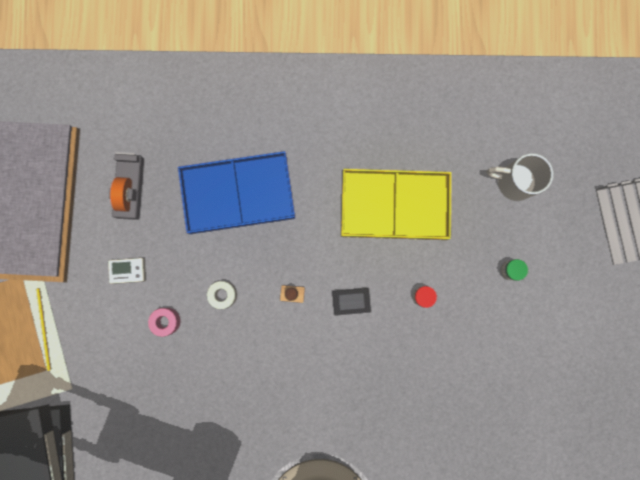

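View pics/side0.png

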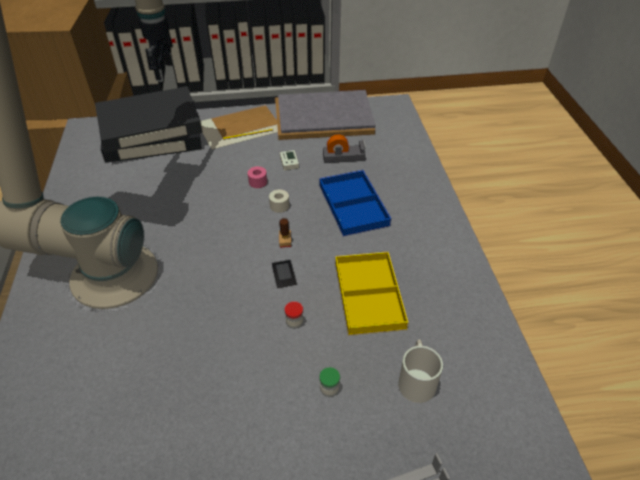

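Up in the top view is +x and left is +y.

**Candidates (top view):**
- Logger: white box at (126,271).
- Desiccant can: green lid at (516,270), which I choose, versus the red lid at (426,296), spent.
- Label roll: white ring at (222,295), which I choose, versus the pink ring at (163,322).
- Ink pad: black box at (351,301), versus the big black binder at (35,440).
- Stamp: (292,294).

The side view agrees on all of these.

```bash
cat > seg.py <<'E'
from h import *
def blob(im,box,cond):
    x0,y0,x1,y1=box; f=im['frame'][y0:y1,x0:x1]; hsv=cv2.cvtColor(f,cv2.COLOR_RGB2HSV).astype(int)
    m=cond(hsv[...,0],hsv[...,1],hsv[...,2]).astype(np.uint8)
    n,l,s,c=cv2.connectedComponentsWithStats(m); k=1+np.argmax(s[1:,4])
    ct=max(cv2.findContours((l==k).astype(np.uint8),cv2.RETR_EXTERNAL,cv2.CHAIN_APPROX_NONE)[0],key=len)
    return ct[:,0,:]+[x0,y0]
def rect(im,ct,z):
    # world-plane min area rect
    w=np.array([px2w(im,u,v,z)[:2] for u,v in ct],np.float32)
    (c,s,a)=cv2.minAreaRect(w*1000); return np.round(c,1),np.round(s,1),round(a,1)
white=lambda h,s,v:(v>165)&(s<70)
E
python3 - <<'E'
from seg import *
im=np.load('top0.npy',allow_pickle=True).item()
for n,b,c,z in [
 ('blue',(160,130,310,250),lambda h,s,v:(s>150)&(h>95)&(h<130),.03),
 ('yellow',(325,150,470,255),lambda h,s,v:(s>150)&(h>20)&(h<40),.03),
 ('logger',(95,245,155,295),lambda h,s,v:(v>165)&(s<50),.022),
 ('green',(495,250,540,290),lambda h,s,v:(s>120)&(h>50)&(h<90),.052),
 ('red',(405,280,450,315),lambda h,s,v:(s>120)&((h<10)|(h>170)),.052),
 ('pad',(320,280,385,325),lambda h,s,v:(v<85),.016),
 ('roll',(200,275,245,315),white,.04),
 ('pink',(140,300,185,345),lambda h,s,v:(s>70),.04),
 ('stampblock',(270,275,315,312),lambda h,s,v:(s>90)&(v>90),.02),
 ('stamphandle',(270,275,315,312),lambda h,s,v:(v<90),.076)]:
    ct=blob(im,b,c); print(n,len(ct),rect(im,ct,z),np.round(px2w(im,*((ct.min(0)+ct.max(0))/2),z)*1000), ct.min(0),ct.max(0))
f=cv2.cvtColor(im['frame'],cv2.COLOR_RGB2BGR)
a=cv2.resize(f[245:345,95:320],(792,352),interpolation=cv2.INTER_CUBIC);b=cv2.resize(f[255:325,320:545],(792,246),interpolation=cv2.INTER_CUBIC)
cv2.imwrite('pics/crop0.png',np.vstack([a,b]))
E
```

```text
blue 375 (array([642.1, 176.3]), array([135.7, 215.6]), 9.0) [639. 174.  30.] [182 155] [293 232]
yellow 342 (array([ 622. , -148.4]), array([220.7, 137.1]), 88.9) [ 622. -149.   30.] [342 169] [450 238]
logger 110 (array([480.9, 399.2]), array([48.7, 70.6]), 4.7) [480. 398.  22.] [108 258] [143 283]
green 55 (array([ 489.8, -384.9]), array([37.8, 37.9]), 89.1) [ 490. -385.   52.] [507 260] [526 279]
red 58 (array([ 434.5, -203. ]), array([40.1, 40.7]), 45.1) [ 435. -204.   52.] [415 286] [436 306]
pad 113 (array([423.8, -58.6]), array([48.5, 73.3]), 5.5) [423. -59.  16.] [333 288] [369 314]
roll 78 (array([434.1, 203.1]), array([53.5, 55.7]), 0.6) [434. 203.  40.] [206 281] [234 308]
pink 82 (array([379.7, 313.4]), array([53.3, 57.3]), 1.8) [380. 313.  40.] [149 308] [178 335]
stampblock 69 (array([437.,  61.]), array([45.3, 29.2]), 87.0) [437.  61.  20.] [281 286] [303 301]Traceback (most recent call last):
  File "<stdin>", line 14, in <module>
  File "seg.py", line 5, in blob
    n,l,s,c=cv2.connectedComponentsWithStats(m); k=1+np.argmax(s[1:,4])
                                                     ~~~~~~~~~^^^^^^^^^
    return _wrapfunc(a, 'argmax', axis=axis, out=out, **kwds)
    return bound(*args, **kwds)
ValueError: attempt to get argmax of an empty sequence
```

```bash
python3 - <<'E'
from seg import *
im=np.load('top0.npy',allow_pickle=True).item()
f=cv2.cvtColor(im['frame'],cv2.COLOR_RGB2BGR)
a=cv2.resize(f[245:345,95:320],(792,352),interpolation=cv2.INTER_CUBIC);b=cv2.resize(f[255:325,320:545],(792,246),interpolation=cv2.INTER_CUBIC)
cv2.imwrite('pics/crop0.png',np.vstack([a,b]))
s=np.load('side0.npy',allow_pickle=True).item()
ct=blob(im,(280,283,305,306),lambda h,s,v:(v<100)); print('handle',rect(im,ct,.076))
for n,b,c,z in [('green',(300,360,350,400),lambda h,s,v:(s>120)&(h>50)&(h<90),.046),('blue',(300,160,400,245),lambda h,s,v:(s>150)&(h>95)&(h<130),.03),('yellow',(325,240,415,340),lambda h,s,v:(s>150)&(h>20)&(h<40),.03)]:
    ct=blob(s,b,c); print('side',n,rect(s,ct,z))
c,sn=np.cos(np.radians(9)),np.sin(np.radians(9))
for p in [(480.9,399.2,22),(434.1,203.1,40),(437,61,20),(423.8,-58.6,16),(490,-385,52),(642,176,30),(622,-148,30)]: print(p,w2px(im,np.array(p)/1000).round(1),w2px(s,np.array(p)/1000).round(1))
E
```

```text
handle (array([443.6,  58.9]), array([20.7, 11.8]), 74.0)
side green (array([ 490. , -384.2]), array([39.3, 37.1]), 82.2)
side blue (array([640.8, 163.4]), array([142.3, 241.9]), 9.1)
side yellow (array([ 621.1, -159.2]), array([238.9, 139.6]), 88.9)
(480.9, 399.2, 22) [125.1 270.1] [288.7 156.9]
(434.1, 203.1, 40) [220.  294.5] [278.4 195.2]
(437, 61, 20) [291.9 293.6] [284.4 235.8]
(423.8, -58.6, 16) [350.8 300.7] [283.5 271. ]
(490, -385, 52) [516.6 269.4] [329.1 375.2]
(642, 176, 30) [236.7 192. ] [353.2 197.5]
(622, -148, 30) [395.7 203.6] [369.  286.5]
```

View pics/crop0.png

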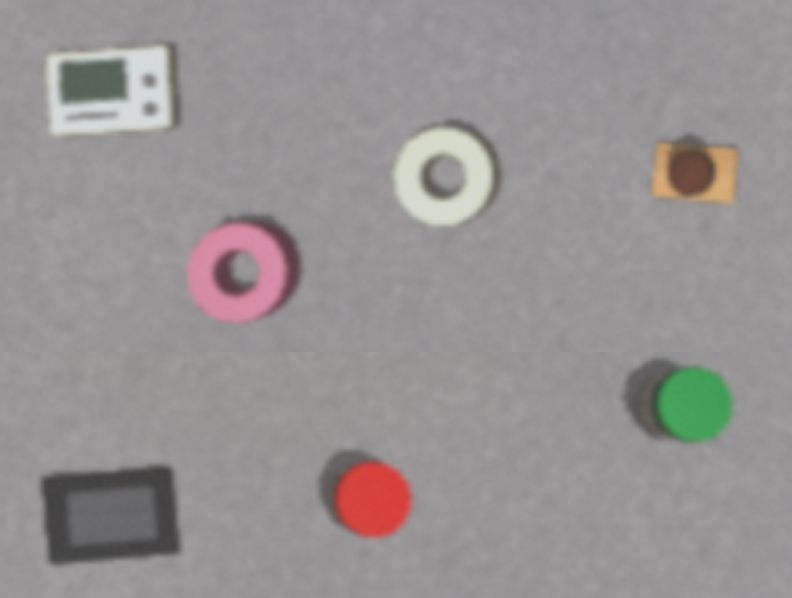

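The crop confirms the picks: logger with display up at (126,271), white roll at (222,295), green lid at (516,270). Also the stamp at (292,294) and pad at (351,301). The pink roll and red can are clearly separate.

```bash
cat > go.py <<'E'
from h import *
import sys
# args: x y z(mm) tooly_angle(deg)
x,y,z,a=map(float,sys.argv[1:5]); s=manip.get_state()
C=q(s['ee_rot']); a=np.radians(a); ty=np.array([np.cos(a),np.sin(a),0]); tz=np.array([0,0,-1]); tx=np.cross(ty,tz)
T=R.from_matrix(np.c_[tx,ty,tz]); d=np.array([x,y,z])/1000-s['position']
print('pos',(s['position']*1000).round(1),'w',round(s['width']*1e3,1),'grip',round(s['gripper_force'],1),'F',s['contact_force'].round(1),'t',s['clock'],'q6',s['qpos'][5].round(2))
print('tool shift now mm',(C.inv().apply(d)*1000).round(1),'in target frame',(T.inv().apply(d)*1000).round(1),'turn',(C.inv()*T).as_rotvec(degrees=True).round(2))
E
python3 go.py 481 399 60 4.7
```

```text
pos [139.2 557.4 230.5] w 85.4 grip 0.0 F [-0.4 -0.3  0.2] t 0.1 q6 -0.12
tool shift now mm [-370.   -70.6  170.6] in target frame [-185.9  327.7  170.5] turn [-9.000e-02  5.000e-02  7.127e+01]
```

```bash
python3 -m pendant '[{"dx":-0.0308,"dy":-0.0059,"dz":0.008},{"dx":-0.0308,"dy":-0.0059,"dz":0.008},{"dx":-0.0308,"dy":-0.0059,"dz":0.008},{"dx":-0.0308,"dy":-0.0059,"dz":0.008},{"dx":-0.0308,"dy":-0.0059,"dz":0.008},{"dx":-0.0308,"dy":-0.0059,"dz":0.008},{"dx":-0.0308,"dy":-0.0059,"dz":0.008},{"dx":-0.0308,"dy":-0.0059,"dz":0.008},{"dx":-0.0308,"dy":-0.0059,"dz":0.008},{"dx":-0.0308,"dy":-0.0059,"dz":0.008},{"dx":-0.0308,"dy":-0.0059,"dz":0.008},{"dx":-0.0308,"dy":-0.0059,"dz":0.008}]' 40
python3 -m pendant '[{"rz":7.13,"dz":0.007},{"rz":7.13,"dz":0.007},{"rz":7.13,"dz":0.007},{"rz":7.13,"dz":0.007},{"rz":7.13,"dz":0.007},{"rz":7.13,"dz":0.007},{"rz":7.13,"dz":0.007},{"rz":7.13,"dz":0.007},{"rz":7.13,"dz":0.007},{"rz":7.13,"dz":0.007},{},{}]'
python3 go.py 481 399 3 4.7
```

```text
pos [139.2 557.4 230.5] w 85.4 grip 0.0 F [-0.4 -0.3  0.2] t 0.1 q6 -0.12
tool shift now mm [-370.   -70.5  227.6] in target frame [-185.9  327.7  227.5] turn [-9.000e-02  5.000e-02  7.127e+01]invalid input
invalid input
```

```bash
python3 -m pendant '[{"dx":-0.03,"dy":-0.006,"dz":0.008,"rx":0,"ry":0,"rz":0,"hand":0.085}]' 40; python3 -m pendant -h | head -30
```

```text
clock: 0.18
position: [0.1638, 0.5471, 0.2241]
ee_rot: [-0.001, 0.12, 0.993, 0.002]
contact_force: [0.7, -0.0, 0.2]
width: 0.0852
gripper_force: 0.0invalid input: not JSON, or not a number
```

All seven keys are needed in each row.

```bash
python3 -m pendant '[{"dx":-0.034,"dy":-0.0065,"dz":0.009,"rx":0,"ry":0,"rz":0,"hand":0.085},{"dx":-0.034,"dy":-0.0065,"dz":0.009,"rx":0,"ry":0,"rz":0,"hand":0.085},{"dx":-0.034,"dy":-0.0065,"dz":0.009,"rx":0,"ry":0,"rz":0,"hand":0.085},{"dx":-0.034,"dy":-0.0065,"dz":0.009,"rx":0,"ry":0,"rz":0,"hand":0.085},{"dx":-0.034,"dy":-0.0065,"dz":0.009,"rx":0,"ry":0,"rz":0,"hand":0.085},{"dx":-0.034,"dy":-0.0065,"dz":0.009,"rx":0,"ry":0,"rz":0,"hand":0.085},{"dx":-0.034,"dy":-0.0065,"dz":0.009,"rx":0,"ry":0,"rz":0,"hand":0.085},{"dx":-0.034,"dy":-0.0065,"dz":0.009,"rx":0,"ry":0,"rz":0,"hand":0.085},{"dx":-0.034,"dy":-0.0065,"dz":0.009,"rx":0,"ry":0,"rz":0,"hand":0.085},{"dx":-0.034,"dy":-0.0065,"dz":0.009,"rx":0,"ry":0,"rz":0,"hand":0.085}]'
python3 -m pendant '[{"dx":0,"dy":0,"dz":0.007,"rx":0,"ry":0,"rz":7.1,"hand":0.085},{"dx":0,"dy":0,"dz":0.007,"rx":0,"ry":0,"rz":7.1,"hand":0.085},{"dx":0,"dy":0,"dz":0.007,"rx":0,"ry":0,"rz":7.1,"hand":0.085},{"dx":0,"dy":0,"dz":0.007,"rx":0,"ry":0,"rz":7.1,"hand":0.085},{"dx":0,"dy":0,"dz":0.007,"rx":0,"ry":0,"rz":7.1,"hand":0.085},{"dx":0,"dy":0,"dz":0.007,"rx":0,"ry":0,"rz":7.1,"hand":0.085},{"dx":0,"dy":0,"dz":0.007,"rx":0,"ry":0,"rz":7.1,"hand":0.085},{"dx":0,"dy":0,"dz":0.007,"rx":0,"ry":0,"rz":7.1,"hand":0.085},{"dx":0,"dy":0,"dz":0.007,"rx":0,"ry":0,"rz":7.1,"hand":0.085},{"dx":0,"dy":0,"dz":0.007,"rx":0,"ry":0,"rz":7.1,"hand":0.085},{"dx":0,"dy":0,"dz":0,"rx":0,"ry":0,"rz":0,"hand":0.085},{"dx":0,"dy":0,"dz":0,"rx":0,"ry":0,"rz":0,"hand":0.085}]'
python3 go.py 481 399 3 4.7
```

```text
clock: 1.02
position: [0.4823, 0.3982, 0.1324]
ee_rot: [-0.0, 0.122, 0.993, -0.0]
contact_force: [0.3, 1.0, -0.7]
width: 0.0852
gripper_force: 0.0
clock: 2.02
position: [0.4807, 0.399, 0.0626]
ee_rot: [-0.0, 0.675, 0.738, -0.001]
contact_force: [0.5, 0.1, 0.5]
width: 0.0851
gripper_force: 0.0
pos [480.7 399.   62.6] w 85.1 grip 0.0 F [0.5 0.1 0.5] t 2.0167 q6 0.49
tool shift now mm [-0.   0.4 59.6] in target frame [-0.   0.3 59.6] turn [-0.09  0.04  0.45]
```

```bash
python3 -m pendant '[{"dx":0,"dy":0,"dz":0.02,"rx":0,"ry":0,"rz":0.45,"hand":0.085},{"dx":0,"dy":0,"dz":0.02,"rx":0,"ry":0,"rz":0,"hand":0.085},{"dx":0,"dy":0,"dz":0.012,"rx":0,"ry":0,"rz":0,"hand":0.085},{"dx":0,"dy":0,"dz":0.007,"rx":0,"ry":0,"rz":0,"hand":0.085},{"dx":0,"dy":0,"dz":0,"rx":0,"ry":0,"rz":0,"hand":0.06},{"dx":0,"dy":0,"dz":0,"rx":0,"ry":0,"rz":0,"hand":0.055},{"dx":0,"dy":0,"dz":0,"rx":0,"ry":0,"rz":0,"hand":0.05},{"dx":0,"dy":0,"dz":0,"rx":0,"ry":0,"rz":0,"hand":0.045},{"dx":0,"dy":0,"dz":0,"rx":0,"ry":0,"rz":0,"hand":0.04},{"dx":0,"dy":0,"dz":0,"rx":0,"ry":0,"rz":0,"hand":0.04},{"dx":0,"dy":0,"dz":0,"rx":0,"ry":0,"rz":0,"hand":0.04},{"dx":0,"dy":0,"dz":0,"rx":0,"ry":0,"rz":0,"hand":0.04}]' 40
python3 go.py 633 230 80 9
```

```text
clock: 3.02
position: [0.482, 0.4, 0.0057]
ee_rot: [0.0, 0.679, 0.735, 0.001]
contact_force: [0.3, 0.5, 6.1]
width: 0.0472
gripper_force: 44.0
pos [482.  400.    5.7] w 47.2 grip 44.0 F [0.3 0.5 6.1] t 3.0167 q6 0.5
tool shift now mm [-181.3  137.2  -74.2] in target frame [-191.5  122.5  -74.3] turn [ 0.14 -0.08 -4.46]
```

```bash
python3 -m pendant '[{"dx":0,"dy":0,"dz":-0.01,"rx":0,"ry":0,"rz":0,"hand":0.04},{"dx":0,"dy":0,"dz":-0.03,"rx":0,"ry":0,"rz":0,"hand":0.04},{"dx":0,"dy":0,"dz":-0.04,"rx":0,"ry":0,"rz":0,"hand":0.04},{"dx":0,"dy":0,"dz":-0.04,"rx":0,"ry":0,"rz":0,"hand":0.04},{"dx":-0.02,"dy":0.015,"dz":0,"rx":0,"ry":0,"rz":0,"hand":0.04},{"dx":-0.03,"dy":0.023,"dz":0,"rx":0,"ry":0,"rz":0,"hand":0.04},{"dx":-0.03,"dy":0.023,"dz":0,"rx":0,"ry":0,"rz":0,"hand":0.04},{"dx":-0.03,"dy":0.023,"dz":0,"rx":0,"ry":0,"rz":0,"hand":0.04},{"dx":-0.03,"dy":0.023,"dz":0,"rx":0,"ry":0,"rz":0,"hand":0.04},{"dx":-0.03,"dy":0.02,"dz":0,"rx":0,"ry":0,"rz":0,"hand":0.04},{"dx":-0.011,"dy":0.01,"dz":0.02,"rx":0,"ry":0,"rz":-4.4,"hand":0.04},{"dx":0,"dy":0,"dz":0.02,"rx":0,"ry":0,"rz":0,"hand":0.04}]'
python3 go.py 633 230 13 9; python3 -c "
from h import *
snap('side','pics/s1.png')
f=cv2.imread('pics/s1.png')[60:300,220:460];cv2.imwrite('pics/s1c.png',cv2.resize(f,(600,600)))"
```

```text
clock: 4.02
position: [0.6364, 0.2262, 0.0855]
ee_rot: [0.002, 0.651, 0.759, 0.002]
contact_force: [-0.2, 0.6, -1.6]
width: 0.0468
gripper_force: 43.2
pos [636.4 226.2  85.5] w 46.8 grip 43.2 F [-0.2  0.6 -1.6] t 4.0167 q6 0.09
tool shift now mm [ 4.4 -3.2 72.5] in target frame [ 4.3 -2.8 72.5] turn [ 0.34  0.08 -0.16]
```

View pics/s1c.png

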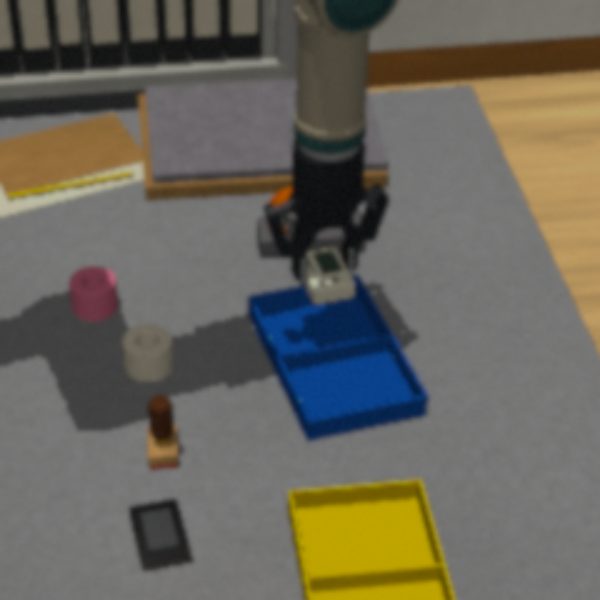

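```bash
python3 -m pendant '[{"dx":0.0044,"dy":-0.0030,"dz":0,"rx":0,"ry":0,"rz":0,"hand":0.04},{"dx":0,"dy":0,"dz":0,"rx":0,"ry":0,"rz":0,"hand":0.04},{"dx":0,"dy":0,"dz":0,"rx":0,"ry":0,"rz":0,"hand":0.04}]'
python3 go.py 633 230 13 9; python3 - <<'E'
from h import *
s=snap('side','pics/s2.png')
p=manip.get_state()['position'];T=q(manip.get_state()['ee_rot'])
# level-logger prediction: top at same height rel. tcp as at grasp (tcp .0057)
f=cv2.imread('pics/s2.png'); f=cv2.resize(f[130:200,320:400],(800,700),interpolation=cv2.INTER_CUBIC)[0:600]
for zz in(.022-.0057,-.0057):
    c=[p+T.apply([dx,dy,-zz]) for dx,dy in((.035,.024),(.035,-.024),(-.035,-.024),(-.035,.024))]
    pts=((w2px(s,np.array(c))-[320,130])*10+5).astype(np.int32); cv2.polylines(f,[pts],True,(0,0,255),1)
cv2.imwrite('pics/s2c.png',f)
E
```

```text
clock: 4.32
position: [0.6282, 0.2348, 0.0857]
ee_rot: [0.0, 0.649, 0.76, 0.001]
contact_force: [0.1, 1.3, 0.2]
width: 0.0473
gripper_force: 43.1
pos [628.2 234.8  85.7] w 47.3 grip 43.1 F [0.1 1.3 0.2] t 4.3167 q6 0.1
tool shift now mm [-5.5  3.9 72.7] in target frame [-5.5  4.  72.7] turn [ 0.09 -0.03  0.  ]
```

View pics/s2c.png

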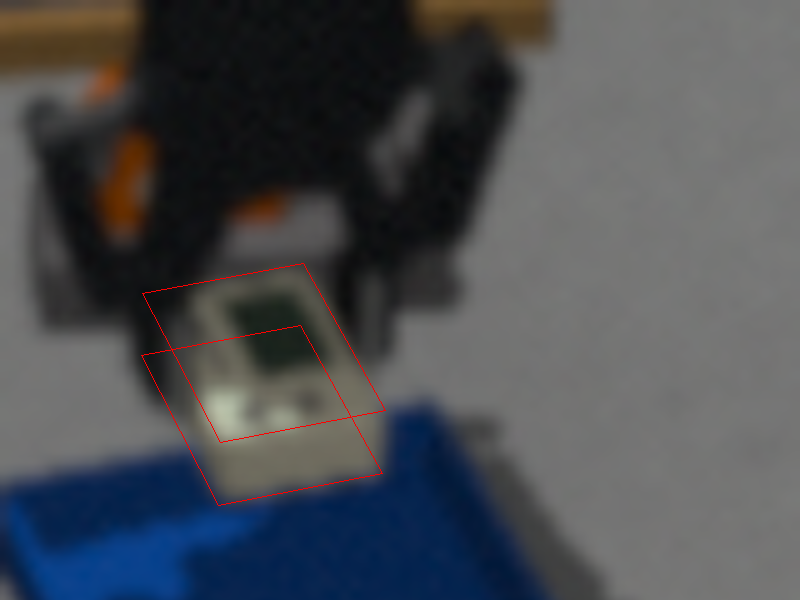

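Overlay of the expected level pose fits the held logger, with its top face around (260,350) in the crop. So it is level and not slipping.

```bash
python3 -m pendant '[{"dx":-0.0055,"dy":0.004,"dz":0.02,"rx":0,"ry":0,"rz":0,"hand":0.04},{"dx":0,"dy":0,"dz":0.02,"rx":0,"ry":0,"rz":0,"hand":0.04},{"dx":0,"dy":0,"dz":0.015,"rx":0,"ry":0,"rz":0,"hand":0.04},{"dx":0,"dy":0,"dz":0.01,"rx":0,"ry":0,"rz":0,"hand":0.04},{"dx":0,"dy":0,"dz":0.007,"rx":0,"ry":0,"rz":0,"hand":0.04},{"dx":0,"dy":0,"dz":0,"rx":0,"ry":0,"rz":0,"hand":0.04},{"dx":0,"dy":0,"dz":0,"rx":0,"ry":0,"rz":0,"hand":0.04}]'
python3 go.py 633 230 10 9
```

```text
clock: 4.95
position: [0.6335, 0.2292, 0.0129]
ee_rot: [0.0, 0.65, 0.76, 0.0]
contact_force: [-0.6, 1.0, -1.5]
width: 0.0468
gripper_force: 43.1
pos [633.5 229.2  12.9] w 46.8 grip 43.1 F [-0.6  1.  -1.5] t 4.95 q6 0.09
tool shift now mm [ 0.9 -0.3  2.9] in target frame [ 0.9 -0.3  2.9] turn [ 0.06 -0.01 -0.05]
```

```bash
python3 -m pendant '[{"dx":0,"dy":0,"dz":0.0015,"rx":0,"ry":0,"rz":0,"hand":0.04},{"dx":0,"dy":0,"dz":0.001,"rx":0,"ry":0,"rz":0,"hand":0.04},{"dx":0,"dy":0,"dz":0.0005,"rx":0,"ry":0,"rz":0,"hand":0.04},{"dx":0,"dy":0,"dz":0,"rx":0,"ry":0,"rz":0,"hand":0.04}]'
```

```text
clock: 5.28
position: [0.6334, 0.2288, 0.0098]
ee_rot: [0.0, 0.65, 0.76, 0.0]
contact_force: [-0.3, -0.1, 0.0]
width: 0.047
gripper_force: 43.3
```

```bash
python3 -m pendant '[{"dx":0,"dy":0,"dz":0.0007,"rx":0,"ry":0,"rz":0,"hand":0.04},{"dx":0,"dy":0,"dz":0,"rx":0,"ry":0,"rz":0,"hand":0.05},{"dx":0,"dy":0,"dz":0,"rx":0,"ry":0,"rz":0,"hand":0.055},{"dx":0,"dy":0,"dz":0,"rx":0,"ry":0,"rz":0,"hand":0.065},{"dx":0,"dy":0,"dz":0,"rx":0,"ry":0,"rz":0,"hand":0.065},{"dx":0,"dy":0,"dz":0,"rx":0,"ry":0,"rz":0,"hand":0.065},{"dx":0,"dy":0,"dz":-0.015,"rx":0,"ry":0,"rz":0,"hand":0.065},{"dx":0,"dy":0,"dz":-0.03,"rx":0,"ry":0,"rz":0,"hand":0.065},{"dx":0,"dy":0,"dz":-0.04,"rx":0,"ry":0,"rz":0,"hand":0.065},{"dx":0,"dy":0,"dz":-0.04,"rx":0,"ry":0,"rz":0,"hand":0.065},{"dx":0,"dy":0,"dz":-0.02,"rx":0,"ry":0,"rz":0,"hand":0.065},{"dx":0,"dy":0,"dz":0,"rx":0,"ry":0,"rz":0,"hand":0.065}]'
python3 go.py 490 -385 80 9
```

```text
clock: 6.28
position: [0.6367, 0.2297, 0.1604]
ee_rot: [0.004, 0.65, 0.76, 0.005]
contact_force: [0.4, -0.4, 0.1]
width: 0.065
gripper_force: 0.0
pos [636.7 229.7 160.4] w 65.0 grip 0.0 F [ 0.4 -0.4  0.1] t 6.2833 q6 0.09
tool shift now mm [-584.6 -241.3   76.8] in target frame [-584.2 -241.1   80.4] turn [ 0.7  -0.06 -0.07]
```

```bash
python3 -m pendant '[{"dx":-0.0344,"dy":-0.0142,"dz":0,"rx":0,"ry":0,"rz":0,"hand":0.075},{"dx":-0.0344,"dy":-0.0142,"dz":0,"rx":0,"ry":0,"rz":0,"hand":0.075},{"dx":-0.0344,"dy":-0.0142,"dz":0,"rx":0,"ry":0,"rz":0,"hand":0.075},{"dx":-0.0344,"dy":-0.0142,"dz":0,"rx":0,"ry":0,"rz":0,"hand":0.075},{"dx":-0.0344,"dy":-0.0142,"dz":0,"rx":0,"ry":0,"rz":0,"hand":0.075},{"dx":-0.0344,"dy":-0.0142,"dz":0,"rx":0,"ry":0,"rz":0,"hand":0.075},{"dx":-0.0344,"dy":-0.0142,"dz":0,"rx":0,"ry":0,"rz":0,"hand":0.075},{"dx":-0.0344,"dy":-0.0142,"dz":0,"rx":0,"ry":0,"rz":0,"hand":0.075},{"dx":-0.0344,"dy":-0.0142,"dz":0,"rx":0,"ry":0,"rz":0,"hand":0.075},{"dx":-0.0344,"dy":-0.0142,"dz":0,"rx":0,"ry":0,"rz":0,"hand":0.075},{"dx":-0.0344,"dy":-0.0142,"dz":0,"rx":0,"ry":0,"rz":0,"hand":0.075},{"dx":-0.0344,"dy":-0.0142,"dz":0,"rx":0,"ry":0,"rz":0,"hand":0.075}]'
python3 -m pendant '[{"dx":-0.0344,"dy":-0.0142,"dz":0,"rx":0,"ry":0,"rz":0,"hand":0.075},{"dx":-0.0344,"dy":-0.0142,"dz":0.01,"rx":0,"ry":0,"rz":0,"hand":0.075},{"dx":-0.0344,"dy":-0.0142,"dz":0.01,"rx":0,"ry":0,"rz":0,"hand":0.075},{"dx":-0.0344,"dy":-0.0142,"dz":0.02,"rx":0,"ry":0,"rz":0,"hand":0.075},{"dx":-0.0344,"dy":-0.0142,"dz":0.02,"rx":0,"ry":0,"rz":0,"hand":0.075},{"dx":0,"dy":0,"dz":0.01,"rx":0,"ry":0,"rz":0,"hand":0.075},{"dx":0,"dy":0,"dz":0,"rx":0,"ry":0,"rz":0,"hand":0.075},{"dx":0,"dy":0,"dz":0,"rx":0,"ry":0,"rz":0,"hand":0.075}]'
python3 go.py 490 -385 23 9
```

```text
clock: 7.28
position: [0.5276, -0.2068, 0.1527]
ee_rot: [-0.001, 0.65, 0.76, -0.0]
contact_force: [-0.1, 0.7, 0.3]
width: 0.0753
gripper_force: 0.0
clock: 7.95
position: [0.4847, -0.3843, 0.0827]
ee_rot: [-0.002, 0.65, 0.76, 0.001]
contact_force: [-0.8, -0.1, 1.1]
width: 0.075
gripper_force: 0.0
pos [ 484.7 -384.3   82.7] w 75.0 grip 0.0 F [-0.8 -0.1  1.1] t 7.95 q6 -0.94
tool shift now mm [-1.7  5.2 59.7] in target frame [-1.5  5.1 59.7] turn [-0.1  -0.21 -0.13]
```

```bash
python3 -m pendant '[{"dx":-0.0015,"dy":0.005,"dz":0.01,"rx":0,"ry":0,"rz":0,"hand":0.075},{"dx":0,"dy":0,"dz":0.02,"rx":0,"ry":0,"rz":0,"hand":0.075},{"dx":0,"dy":0,"dz":0.02,"rx":0,"ry":0,"rz":0,"hand":0.075},{"dx":0,"dy":0,"dz":0.01,"rx":0,"ry":0,"rz":0,"hand":0.075},{"dx":0,"dy":0,"dz":0,"rx":0,"ry":0,"rz":0,"hand":0.055},{"dx":0,"dy":0,"dz":0,"rx":0,"ry":0,"rz":0,"hand":0.05},{"dx":0,"dy":0,"dz":0,"rx":0,"ry":0,"rz":0,"hand":0.046},{"dx":0,"dy":0,"dz":0,"rx":0,"ry":0,"rz":0,"hand":0.043},{"dx":0,"dy":0,"dz":0,"rx":0,"ry":0,"rz":0,"hand":0.038},{"dx":0,"dy":0,"dz":0,"rx":0,"ry":0,"rz":0,"hand":0.035},{"dx":0,"dy":0,"dz":0,"rx":0,"ry":0,"rz":0,"hand":0.035},{"dx":0,"dy":0,"dz":0,"rx":0,"ry":0,"rz":0,"hand":0.035}]'
python3 go.py 650 122 90 9
```

```text
clock: 8.95
position: [0.4913, -0.3867, 0.0257]
ee_rot: [0.001, 0.65, 0.76, 0.0]
contact_force: [-2.3, 0.8, 5.9]
width: 0.0412
gripper_force: 40.1
pos [ 491.3 -386.7   25.7] w 41.2 grip 40.1 F [-2.3  0.8  5.9] t 8.95 q6 -0.93
tool shift now mm [477.8 235.7 -64.8] in target frame [477.6 236.3 -64.3] turn [ 0.09  0.1  -0.09]
```

```bash
python3 -m pendant '[{"dx":0,"dy":0,"dz":-0.01,"rx":0,"ry":0,"rz":0,"hand":0.035},{"dx":0,"dy":0,"dz":-0.03,"rx":0,"ry":0,"rz":0,"hand":0.035},{"dx":0,"dy":0,"dz":-0.04,"rx":0,"ry":0,"rz":0,"hand":0.035},{"dx":0.0159,"dy":0.0078,"dz":-0.02,"rx":0,"ry":0,"rz":0,"hand":0.035},{"dx":0.0318,"dy":0.0157,"dz":0,"rx":0,"ry":0,"rz":0,"hand":0.035},{"dx":0.0318,"dy":0.0157,"dz":0,"rx":0,"ry":0,"rz":0,"hand":0.035},{"dx":0.0318,"dy":0.0157,"dz":0,"rx":0,"ry":0,"rz":0,"hand":0.035},{"dx":0.0318,"dy":0.0157,"dz":0,"rx":0,"ry":0,"rz":0,"hand":0.035},{"dx":0.0318,"dy":0.0157,"dz":0,"rx":0,"ry":0,"rz":0,"hand":0.035},{"dx":0.0318,"dy":0.0157,"dz":0,"rx":0,"ry":0,"rz":0,"hand":0.035},{"dx":0.0318,"dy":0.0157,"dz":0,"rx":0,"ry":0,"rz":0,"hand":0.035},{"dx":0.0318,"dy":0.0157,"dz":0,"rx":0,"ry":0,"rz":0,"hand":0.035}]'
python3 -m pendant '[{"dx":0.0318,"dy":0.0157,"dz":0,"rx":0,"ry":0,"rz":0,"hand":0.035},{"dx":0.0318,"dy":0.0157,"dz":0,"rx":0,"ry":0,"rz":0,"hand":0.035},{"dx":0.0318,"dy":0.0157,"dz":0,"rx":0,"ry":0,"rz":0,"hand":0.035},{"dx":0.0318,"dy":0.0157,"dz":0,"rx":0,"ry":0,"rz":0,"hand":0.035},{"dx":0.0318,"dy":0.0157,"dz":0,"rx":0,"ry":0,"rz":0,"hand":0.035},{"dx":0.0318,"dy":0.0157,"dz":0,"rx":0,"ry":0,"rz":0,"hand":0.035},{"dx":0.0159,"dy":0.0079,"dz":0.02,"rx":0,"ry":0,"rz":0,"hand":0.035},{"dx":0,"dy":0,"dz":0.02,"rx":0,"ry":0,"rz":0,"hand":0.035},{"dx":0,"dy":0,"dz":0,"rx":0,"ry":0,"rz":0,"hand":0.035},{"dx":0,"dy":0,"dz":0,"rx":0,"ry":0,"rz":0,"hand":0.035},{"dx":0,"dy":0,"dz":0,"rx":0,"ry":0,"rz":0,"hand":0.035}]'
python3 go.py 650 122 30 9
```

```text
clock: 9.95
position: [0.5811, -0.0967, 0.1249]
ee_rot: [0.0, 0.65, 0.76, 0.0]
contact_force: [1.2, -0.5, -0.5]
width: 0.0416
gripper_force: 40.8
clock: 10.87
position: [0.6499, 0.1211, 0.0852]
ee_rot: [0.0, 0.65, 0.76, 0.0]
contact_force: [-0.1, 0.5, -1.0]
width: 0.0416
gripper_force: 40.8
pos [649.9 121.1  85.2] w 41.6 grip 40.8 F [-0.1  0.5 -1. ] t 10.8667 q6 -0.08
tool shift now mm [ 0.9  0.2 55.2] in target frame [ 0.9  0.2 55.2] turn [ 0.07  0.01 -0.11]
```

```bash
python3 -m pendant '[{"dx":0.001,"dy":0,"dz":0.015,"rx":0,"ry":0,"rz":0,"hand":0.035},{"dx":0,"dy":0,"dz":0.02,"rx":0,"ry":0,"rz":0,"hand":0.035},{"dx":0,"dy":0,"dz":0.012,"rx":0,"ry":0,"rz":0,"hand":0.035},{"dx":0,"dy":0,"dz":0.006,"rx":0,"ry":0,"rz":0,"hand":0.035},{"dx":0,"dy":0,"dz":0,"rx":0,"ry":0,"rz":0,"hand":0.035},{"dx":0,"dy":0,"dz":0.001,"rx":0,"ry":0,"rz":0,"hand":0.035},{"dx":0,"dy":0,"dz":0,"rx":0,"ry":0,"rz":0,"hand":0.035},{"dx":0,"dy":0,"dz":0,"rx":0,"ry":0,"rz":0,"hand":0.035}]'
python3 go.py 650 122 30 9
```

```text
clock: 11.53
position: [0.65, 0.1226, 0.0312]
ee_rot: [0.001, 0.65, 0.76, 0.001]
contact_force: [-0.7, -0.5, -1.0]
width: 0.0415
gripper_force: 40.8
pos [650.  122.6  31.2] w 41.5 grip 40.8 F [-0.7 -0.5 -1. ] t 11.5333 q6 -0.07
tool shift now mm [-0.6 -0.1  1.2] in target frame [-0.6 -0.1  1.2] turn [ 0.1   0.   -0.08]
```

```bash
python3 -m pendant '[{"dx":0,"dy":0,"dz":0.001,"rx":0,"ry":0,"rz":0,"hand":0.035},{"dx":0,"dy":0,"dz":0.0005,"rx":0,"ry":0,"rz":0,"hand":0.035},{"dx":0,"dy":0,"dz":0,"rx":0,"ry":0,"rz":0,"hand":0.035},{"dx":0,"dy":0,"dz":0,"rx":0,"ry":0,"rz":0,"hand":0.035}]'

```

```text
clock: 11.87
position: [0.6499, 0.1228, 0.0297]
ee_rot: [0.001, 0.65, 0.76, 0.001]
contact_force: [-1.7, -0.5, 4.2]
width: 0.0419
gripper_force: 41.2
```

```bash
python3 -m pendant '[{"dx":0,"dy":0,"dz":0,"rx":0,"ry":0,"rz":0,"hand":0.045},{"dx":0,"dy":0,"dz":0,"rx":0,"ry":0,"rz":0,"hand":0.055},{"dx":0,"dy":0,"dz":0,"rx":0,"ry":0,"rz":0,"hand":0.065},{"dx":0,"dy":0,"dz":0,"rx":0,"ry":0,"rz":0,"hand":0.065},{"dx":0,"dy":0,"dz":0,"rx":0,"ry":0,"rz":0,"hand":0.065},{"dx":0,"dy":0,"dz":-0.015,"rx":0,"ry":0,"rz":0,"hand":0.065},{"dx":0,"dy":0,"dz":-0.03,"rx":0,"ry":0,"rz":0,"hand":0.065},{"dx":0,"dy":0,"dz":-0.04,"rx":0,"ry":0,"rz":0,"hand":0.065},{"dx":0,"dy":0,"dz":-0.03,"rx":0,"ry":0,"rz":3.5,"hand":0.075},{"dx":0,"dy":0,"dz":0,"rx":0,"ry":0,"rz":0,"hand":0.08},{"dx":0,"dy":0,"dz":0,"rx":0,"ry":0,"rz":0,"hand":0.08}]'
python3 go.py 424 -58.5 60 5.5
```

```text
clock: 12.78
position: [0.6507, 0.1228, 0.1461]
ee_rot: [0.002, 0.673, 0.74, 0.002]
contact_force: [-0.7, -0.2, -0.9]
width: 0.0805
gripper_force: 0.0
pos [650.7 122.8 146.1] w 80.5 grip 0.0 F [-0.7 -0.2 -0.9] t 12.7833 q6 -0.01
tool shift now mm [-158.9 -243.3   84.9] in target frame [-158.7 -243.    86.1] turn [ 0.3   0.   -0.06]
```

```bash
python3 -m pendant '[{"dx":-0.0176,"dy":-0.027,"dz":0,"rx":0,"ry":0,"rz":0,"hand":0.08},{"dx":-0.0176,"dy":-0.027,"dz":0,"rx":0,"ry":0,"rz":0,"hand":0.08},{"dx":-0.0176,"dy":-0.027,"dz":0,"rx":0,"ry":0,"rz":0,"hand":0.08},{"dx":-0.0176,"dy":-0.027,"dz":0,"rx":0,"ry":0,"rz":0,"hand":0.08},{"dx":-0.0176,"dy":-0.027,"dz":0,"rx":0,"ry":0,"rz":0,"hand":0.08},{"dx":-0.0176,"dy":-0.027,"dz":0,"rx":0,"ry":0,"rz":0,"hand":0.08},{"dx":-0.0176,"dy":-0.027,"dz":0,"rx":0,"ry":0,"rz":0,"hand":0.08},{"dx":-0.0176,"dy":-0.027,"dz":0.025,"rx":0,"ry":0,"rz":0,"hand":0.08},{"dx":-0.0176,"dy":-0.027,"dz":0.025,"rx":0,"ry":0,"rz":0,"hand":0.08},{"dx":0,"dy":0,"dz":0.03,"rx":0,"ry":0,"rz":0,"hand":0.08},{"dx":0,"dy":0,"dz":0,"rx":0,"ry":0,"rz":0,"hand":0.08},{"dx":0,"dy":0,"dz":0,"rx":0,"ry":0,"rz":0,"hand":0.08}]'
python3 go.py 424 -58.5 3 5.5
python3 -c "
from h import *
snap('top','pics/t3.png'); f=cv2.imread('pics/t3.png')[140:330,160:460];cv2.imwrite('pics/t3c.png',cv2.resize(f,(780,494)))"
```

```text
clock: 13.78
position: [0.4205, -0.0576, 0.0621]
ee_rot: [-0.002, 0.673, 0.74, -0.001]
contact_force: [0.5, -0.3, 0.3]
width: 0.0798
gripper_force: 0.0
pos [420.5 -57.6  62.1] w 79.8 grip 0.0 F [ 0.5 -0.3  0.3] t 13.7833 q6 -0.39
tool shift now mm [-1.4  3.6 59.1] in target frame [-1.2  3.4 59.1] turn [-0.27 -0.13 -0.12]
```

View pics/t3c.png

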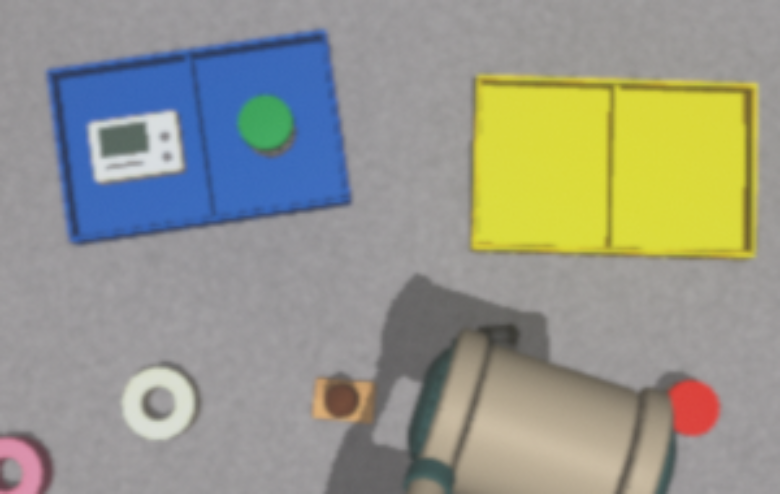

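The blue tray shows the logger in the left compartment, crop (137,147), and the green can upright in the right one, (266,123). Now the ink pad.

```bash
python3 -m pendant '[{"dx":-0.001,"dy":0.0025,"dz":0.02,"rx":0,"ry":0,"rz":0,"hand":0.08},{"dx":0,"dy":0,"dz":0.02,"rx":0,"ry":0,"rz":0,"hand":0.08},{"dx":0,"dy":0,"dz":0.013,"rx":0,"ry":0,"rz":0,"hand":0.08},{"dx":0,"dy":0,"dz":0.006,"rx":0,"ry":0,"rz":0,"hand":0.08},{"dx":0,"dy":0,"dz":0,"rx":0,"ry":0,"rz":0,"hand":0.065},{"dx":0,"dy":0,"dz":0,"rx":0,"ry":0,"rz":0,"hand":0.06},{"dx":0,"dy":0,"dz":0,"rx":0,"ry":0,"rz":0,"hand":0.055},{"dx":0,"dy":0,"dz":0,"rx":0,"ry":0,"rz":0,"hand":0.05},{"dx":0,"dy":0,"dz":0,"rx":0,"ry":0,"rz":0,"hand":0.045},{"dx":0,"dy":0,"dz":0,"rx":0,"ry":0,"rz":0,"hand":0.043},{"dx":0,"dy":0,"dz":0,"rx":0,"ry":0,"rz":0,"hand":0.043},{"dx":0,"dy":0,"dz":0,"rx":0,"ry":0,"rz":0,"hand":0.043}]'
python3 go.py 623 -94 60 -1.1
```

```text
clock: 14.83
position: [0.4254, -0.0588, 0.0059]
ee_rot: [0.001, 0.673, 0.74, 0.0]
contact_force: [-2.4, 0.6, 6.9]
width: 0.0485
gripper_force: 40.9
pos [425.4 -58.8   5.9] w 48.5 grip 40.9 F [-2.4  0.6  6.9] t 14.8333 q6 -0.39
tool shift now mm [-53.8 193.5 -53.8] in target frame [-31.4 198.2 -54.1] turn [0.09 0.02 6.53]
```

```bash
python3 -m pendant '[{"dx":0,"dy":0,"dz":-0.01,"rx":0,"ry":0,"rz":0,"hand":0.043},{"dx":0,"dy":0,"dz":-0.03,"rx":0,"ry":0,"rz":0,"hand":0.043},{"dx":0,"dy":0,"dz":-0.03,"rx":0,"ry":0,"rz":6.5,"hand":0.043},{"dx":-0.0045,"dy":0.0283,"dz":0,"rx":0,"ry":0,"rz":0,"hand":0.043},{"dx":-0.0045,"dy":0.0283,"dz":0,"rx":0,"ry":0,"rz":0,"hand":0.043},{"dx":-0.0045,"dy":0.0283,"dz":0,"rx":0,"ry":0,"rz":0,"hand":0.043},{"dx":-0.0045,"dy":0.0283,"dz":0,"rx":0,"ry":0,"rz":0,"hand":0.043},{"dx":-0.0045,"dy":0.0283,"dz":0,"rx":0,"ry":0,"rz":0,"hand":0.043},{"dx":-0.0045,"dy":0.0283,"dz":0,"rx":0,"ry":0,"rz":0,"hand":0.043},{"dx":-0.0045,"dy":0.0283,"dz":0,"rx":0,"ry":0,"rz":0,"hand":0.043},{"dx":0,"dy":0,"dz":0.01,"rx":0,"ry":0,"rz":0,"hand":0.043},{"dx":0,"dy":0,"dz":0,"rx":0,"ry":0,"rz":0,"hand":0.043}]'
python3 -m pendant '[{"dx":0,"dy":0,"dz":0,"rx":0,"ry":0,"rz":0,"hand":0.043},{"dx":0,"dy":0,"dz":0,"rx":0,"ry":0,"rz":0,"hand":0.043}]'
python3 go.py 623 -94 10 -1.1; python3 - <<'E'
from h import *
s=snap('side','pics/s4.png')
p=manip.get_state()['position'];T=q(manip.get_state()['ee_rot'])
u0=int(w2px(s,p)[0])-40;v0=int(w2px(s,p)[1])-30
f=cv2.imread('pics/s4.png'); f=cv2.resize(f[v0:v0+60,u0:u0+80],(800,600),interpolation=cv2.INTER_CUBIC)
for zz in(.016-.0059,-.0059):
    c=[p+T.apply([dx,dy,-zz]) for dx,dy in((.038,.025),(.038,-.025),(-.038,-.025),(-.038,.025))]
    pts=((w2px(s,np.array(c))-[u0,v0])*10+5).astype(np.int32); cv2.polylines(f,[pts],True,(0,0,255),1)
cv2.imwrite('pics/s4c.png',f)
E
```

```text
clock: 15.83
position: [0.6229, -0.0941, 0.0634]
ee_rot: [-0.001, 0.714, 0.7, -0.0]
contact_force: [-1.3, 0.3, -1.7]
width: 0.0487
gripper_force: 42.3
clock: 16.0
position: [0.621, -0.0936, 0.0647]
ee_rot: [-0.001, 0.714, 0.7, -0.0]
contact_force: [0.6, -0.3, -1.0]
width: 0.0484
gripper_force: 42.3
pos [621.  -93.6  64.7] w 48.4 grip 42.3 F [ 0.6 -0.3 -1. ] t 16.0 q6 -0.24
tool shift now mm [-0.4  2.1 54.6] in target frame [-0.4  2.  54.7] turn [-0.09 -0.03  0.03]
```

View pics/s4c.png

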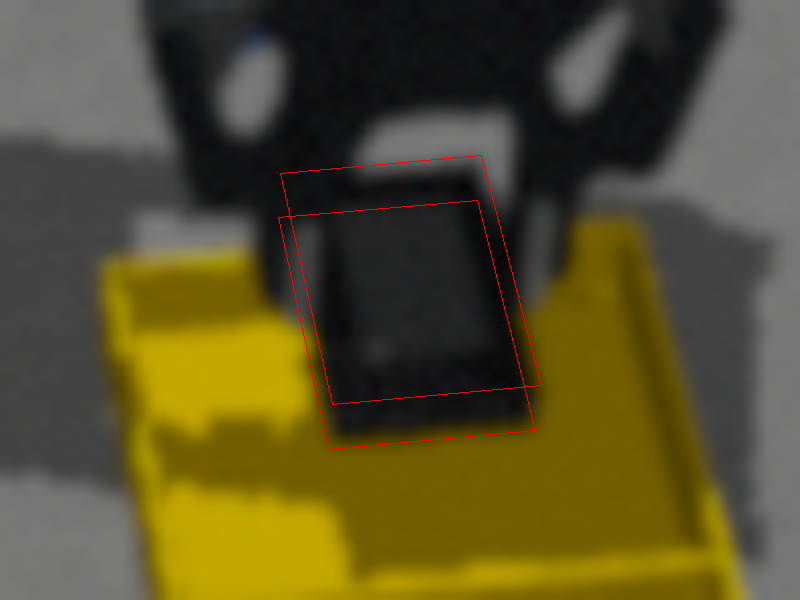

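The pad is level in the grip, filling the overlay around (420,290). Lowering it.

```bash
python3 -m pendant '[{"dx":0,"dy":0.002,"dz":0.015,"rx":0,"ry":0,"rz":0,"hand":0.043},{"dx":0,"dy":0,"dz":0.02,"rx":0,"ry":0,"rz":0,"hand":0.043},{"dx":0,"dy":0,"dz":0.012,"rx":0,"ry":0,"rz":0,"hand":0.043},{"dx":0,"dy":0,"dz":0.005,"rx":0,"ry":0,"rz":0,"hand":0.043},{"dx":0,"dy":0,"dz":0.001,"rx":0,"ry":0,"rz":0,"hand":0.043},{"dx":0,"dy":0,"dz":0.001,"rx":0,"ry":0,"rz":0,"hand":0.043},{"dx":0,"dy":0,"dz":0,"rx":0,"ry":0,"rz":0,"hand":0.043},{"dx":0,"dy":0,"dz":0,"rx":0,"ry":0,"rz":0,"hand":0.043}]'
```

```text
clock: 16.72
position: [0.6251, -0.0942, 0.0115]
ee_rot: [0.001, 0.714, 0.7, 0.0]
contact_force: [0.3, 0.1, -1.4]
width: 0.0486
gripper_force: 42.3
```

```bash
python3 -m pendant '[{"dx":0,"dy":0,"dz":0.001,"rx":0,"ry":0,"rz":0,"hand":0.043},{"dx":0,"dy":0,"dz":0.001,"rx":0,"ry":0,"rz":0,"hand":0.043},{"dx":0,"dy":0,"dz":0,"rx":0,"ry":0,"rz":0,"hand":0.043},{"dx":0,"dy":0,"dz":0,"rx":0,"ry":0,"rz":0,"hand":0.043}]'
```

```text
clock: 17.05
position: [0.625, -0.0942, 0.0099]
ee_rot: [0.001, 0.714, 0.7, 0.0]
contact_force: [-1.2, 0.9, 5.5]
width: 0.0484
gripper_force: 43.0
```

```bash
python3 -m pendant '[{"dx":0,"dy":0,"dz":0,"rx":0,"ry":0,"rz":0,"hand":0.051},{"dx":0,"dy":0,"dz":0,"rx":0,"ry":0,"rz":0,"hand":0.06},{"dx":0,"dy":0,"dz":0,"rx":0,"ry":0,"rz":0,"hand":0.068},{"dx":0,"dy":0,"dz":0,"rx":0,"ry":0,"rz":0,"hand":0.068},{"dx":0,"dy":0,"dz":0,"rx":0,"ry":0,"rz":0,"hand":0.068},{"dx":0,"dy":0,"dz":-0.015,"rx":0,"ry":0,"rz":0,"hand":0.068},{"dx":0,"dy":0,"dz":-0.03,"rx":0,"ry":0,"rz":0,"hand":0.068},{"dx":0,"dy":0,"dz":-0.04,"rx":0,"ry":0,"rz":0,"hand":0.068},{"dx":0,"dy":0,"dz":-0.04,"rx":0,"ry":0,"rz":0,"hand":0.08},{"dx":0,"dy":0,"dz":0,"rx":0,"ry":0,"rz":0,"hand":0.082},{"dx":0,"dy":0,"dz":0,"rx":0,"ry":0,"rz":0,"hand":0.082}]'
python3 go.py 434 203 70 -1.1
```

```text
clock: 17.97
position: [0.6264, -0.0945, 0.1369]
ee_rot: [0.003, 0.714, 0.7, 0.002]
contact_force: [-0.3, -0.5, -0.5]
width: 0.0819
gripper_force: 0.0
pos [626.4 -94.5 136.9] w 81.9 grip 0.0 F [-0.3 -0.5 -0.5] t 17.9667 q6 -0.24
tool shift now mm [ 294.  -198.4   65.1] in target frame [ 293.8 -198.1   66.9] turn [0.38 0.09 0.03]
```

```bash
python3 -m pendant '[{"dx":0.0267,"dy":-0.018,"dz":0,"rx":0,"ry":0,"rz":0,"hand":0.082},{"dx":0.0267,"dy":-0.018,"dz":0,"rx":0,"ry":0,"rz":0,"hand":0.082},{"dx":0.0267,"dy":-0.018,"dz":0,"rx":0,"ry":0,"rz":0,"hand":0.082},{"dx":0.0267,"dy":-0.018,"dz":0,"rx":0,"ry":0,"rz":0,"hand":0.082},{"dx":0.0267,"dy":-0.018,"dz":0,"rx":0,"ry":0,"rz":0,"hand":0.082},{"dx":0.0267,"dy":-0.018,"dz":0,"rx":0,"ry":0,"rz":0,"hand":0.082},{"dx":0.0267,"dy":-0.018,"dz":0,"rx":0,"ry":0,"rz":0,"hand":0.082},{"dx":0.0267,"dy":-0.018,"dz":0,"rx":0,"ry":0,"rz":0,"hand":0.082},{"dx":0.0267,"dy":-0.018,"dz":0,"rx":0,"ry":0,"rz":0,"hand":0.082},{"dx":0.0267,"dy":-0.018,"dz":0.02,"rx":0,"ry":0,"rz":0,"hand":0.082},{"dx":0.0267,"dy":-0.018,"dz":0.02,"rx":0,"ry":0,"rz":0,"hand":0.082},{"dx":0,"dy":0,"dz":0.026,"rx":0,"ry":0,"rz":0,"hand":0.082}]'
python3 -m pendant '[{"dx":0,"dy":0,"dz":0,"rx":0,"ry":0,"rz":0,"hand":0.082},{"dx":0,"dy":0,"dz":0,"rx":0,"ry":0,"rz":0,"hand":0.082}]'
python3 go.py 434 203 8 -1.1
```

```text
clock: 18.97
position: [0.4278, 0.2068, 0.0666]
ee_rot: [-0.002, 0.712, 0.702, -0.0]
contact_force: [0.5, -0.0, -0.7]
width: 0.082
gripper_force: 0.0
clock: 19.13
position: [0.4301, 0.2029, 0.066]
ee_rot: [-0.001, 0.713, 0.701, -0.002]
contact_force: [0.5, -1.1, -0.2]
width: 0.0821
gripper_force: 0.0
pos [430.1 202.9  66. ] w 82.1 grip 0.0 F [ 0.5 -1.1 -0.2] t 19.1333 q6 0.31
tool shift now mm [ 0.3  4.2 58. ] in target frame [ 0.2  3.9 58. ] turn [-0.28  0.11  0.09]
```

```bash
python3 -m pendant '[{"dx":0,"dy":0.0025,"dz":0.02,"rx":0,"ry":0,"rz":0,"hand":0.082},{"dx":0,"dy":0,"dz":0.02,"rx":0,"ry":0,"rz":0,"hand":0.082},{"dx":0,"dy":0,"dz":0.012,"rx":0,"ry":0,"rz":0,"hand":0.082},{"dx":0,"dy":0,"dz":0.005,"rx":0,"ry":0,"rz":0,"hand":0.082},{"dx":0,"dy":0,"dz":0,"rx":0,"ry":0,"rz":0,"hand":0.072},{"dx":0,"dy":0,"dz":0,"rx":0,"ry":0,"rz":0,"hand":0.066},{"dx":0,"dy":0,"dz":0,"rx":0,"ry":0,"rz":0,"hand":0.061},{"dx":0,"dy":0,"dz":0,"rx":0,"ry":0,"rz":0,"hand":0.056},{"dx":0,"dy":0,"dz":0,"rx":0,"ry":0,"rz":0,"hand":0.05},{"dx":0,"dy":0,"dz":0,"rx":0,"ry":0,"rz":0,"hand":0.048},{"dx":0,"dy":0,"dz":0,"rx":0,"ry":0,"rz":0,"hand":0.048},{"dx":0,"dy":0,"dz":0,"rx":0,"ry":0,"rz":0,"hand":0.048}]'
python3 go.py 621 -203 80 -1.1
```

```text
clock: 20.13
position: [0.4351, 0.2032, 0.0121]
ee_rot: [0.001, 0.714, 0.701, 0.001]
contact_force: [-0.6, -2.0, 5.7]
width: 0.0557
gripper_force: 41.1
pos [435.1 203.2  12.1] w 55.7 grip 41.1 F [-0.6 -2.   5.7] t 20.1333 q6 0.31
tool shift now mm [-402.7  193.6  -67.6] in target frame [-402.6  193.7  -67.9] turn [ 0.11 -0.01  0.03]
```

```bash
python3 -m pendant '[{"dx":0,"dy":0,"dz":-0.01,"rx":0,"ry":0,"rz":0,"hand":0.048},{"dx":0,"dy":0,"dz":-0.03,"rx":0,"ry":0,"rz":0,"hand":0.048},{"dx":0,"dy":0,"dz":-0.04,"rx":0,"ry":0,"rz":0,"hand":0.048},{"dx":-0.0134,"dy":0.0065,"dz":-0.03,"rx":0,"ry":0,"rz":0,"hand":0.048},{"dx":-0.0268,"dy":0.0129,"dz":0,"rx":0,"ry":0,"rz":0,"hand":0.048},{"dx":-0.0268,"dy":0.0129,"dz":0,"rx":0,"ry":0,"rz":0,"hand":0.048},{"dx":-0.0268,"dy":0.0129,"dz":0,"rx":0,"ry":0,"rz":0,"hand":0.048},{"dx":-0.0268,"dy":0.0129,"dz":0,"rx":0,"ry":0,"rz":0,"hand":0.048},{"dx":-0.0268,"dy":0.0129,"dz":0,"rx":0,"ry":0,"rz":0,"hand":0.048},{"dx":-0.0268,"dy":0.0129,"dz":0,"rx":0,"ry":0,"rz":0,"hand":0.048},{"dx":-0.0268,"dy":0.0129,"dz":0,"rx":0,"ry":0,"rz":0,"hand":0.048},{"dx":-0.0268,"dy":0.0129,"dz":0,"rx":0,"ry":0,"rz":0,"hand":0.048}]'
python3 -m pendant '[{"dx":-0.0268,"dy":0.0129,"dz":0,"rx":0,"ry":0,"rz":0,"hand":0.048},{"dx":-0.0268,"dy":0.0129,"dz":0,"rx":0,"ry":0,"rz":0,"hand":0.048},{"dx":-0.0268,"dy":0.0129,"dz":0,"rx":0,"ry":0,"rz":0,"hand":0.048},{"dx":-0.0268,"dy":0.0129,"dz":0,"rx":0,"ry":0,"rz":0,"hand":0.048},{"dx":-0.0268,"dy":0.0129,"dz":0,"rx":0,"ry":0,"rz":0,"hand":0.048},{"dx":-0.0268,"dy":0.0129,"dz":0,"rx":0,"ry":0,"rz":0,"hand":0.048},{"dx":-0.0134,"dy":0.0065,"dz":0.02,"rx":0,"ry":0,"rz":0,"hand":0.048},{"dx":0,"dy":0,"dz":0.02,"rx":0,"ry":0,"rz":0,"hand":0.048},{"dx":0,"dy":0,"dz":0,"rx":0,"ry":0,"rz":0,"hand":0.048},{"dx":0,"dy":0,"dz":0,"rx":0,"ry":0,"rz":0,"hand":0.048},{"dx":0,"dy":0,"dz":0,"rx":0,"ry":0,"rz":0,"hand":0.048}]'
python3 go.py 621 -203 16 -1.1
```

```text
clock: 21.13
position: [0.5405, -0.028, 0.1215]
ee_rot: [0.001, 0.714, 0.7, 0.0]
contact_force: [-0.4, 0.6, -1.6]
width: 0.0554
gripper_force: 43.0
clock: 22.05
position: [0.6207, -0.2019, 0.0817]
ee_rot: [0.0, 0.714, 0.701, 0.0]
contact_force: [0.8, -0.0, -2.1]
width: 0.0556
gripper_force: 43.0
pos [ 620.7 -201.9   81.7] w 55.6 grip 43.0 F [ 0.8 -0.  -2.1] t 22.05 q6 -0.4
tool shift now mm [-1.1  0.2 65.7] in target frame [-1.1  0.3 65.7] turn [0.06 0.01 0.05]
```

```bash
python3 -m pendant '[{"dx":-0.001,"dy":0,"dz":0.015,"rx":0,"ry":0,"rz":0,"hand":0.048},{"dx":0,"dy":0,"dz":0.02,"rx":0,"ry":0,"rz":0,"hand":0.048},{"dx":0,"dy":0,"dz":0.018,"rx":0,"ry":0,"rz":0,"hand":0.048},{"dx":0,"dy":0,"dz":0.008,"rx":0,"ry":0,"rz":0,"hand":0.048},{"dx":0,"dy":0,"dz":0.002,"rx":0,"ry":0,"rz":0,"hand":0.048},{"dx":0,"dy":0,"dz":0.001,"rx":0,"ry":0,"rz":0,"hand":0.048},{"dx":0,"dy":0,"dz":0,"rx":0,"ry":0,"rz":0,"hand":0.048},{"dx":0,"dy":0,"dz":0,"rx":0,"ry":0,"rz":0,"hand":0.048}]'
```

```text
clock: 22.72
position: [0.6215, -0.2035, 0.0181]
ee_rot: [0.001, 0.714, 0.701, 0.001]
contact_force: [-0.8, 0.7, -1.0]
width: 0.0559
gripper_force: 43.0
```

```bash
python3 -m pendant '[{"dx":0,"dy":0,"dz":0.001,"rx":0,"ry":0,"rz":0,"hand":0.048},{"dx":0,"dy":0,"dz":0.0007,"rx":0,"ry":0,"rz":0,"hand":0.048},{"dx":0,"dy":0,"dz":0,"rx":0,"ry":0,"rz":0,"hand":0.048},{"dx":0,"dy":0,"dz":0,"rx":0,"ry":0,"rz":0,"hand":0.048}]'
```

```text
clock: 23.05
position: [0.6212, -0.2036, 0.0162]
ee_rot: [0.001, 0.714, 0.7, 0.0]
contact_force: [-0.8, 0.2, 6.6]
width: 0.0558
gripper_force: 43.5
```

```bash
python3 -m pendant '[{"dx":0,"dy":0,"dz":0,"rx":0,"ry":0,"rz":0,"hand":0.059},{"dx":0,"dy":0,"dz":0,"rx":0,"ry":0,"rz":0,"hand":0.067},{"dx":0,"dy":0,"dz":0,"rx":0,"ry":0,"rz":0,"hand":0.074},{"dx":0,"dy":0,"dz":0,"rx":0,"ry":0,"rz":0,"hand":0.074},{"dx":0,"dy":0,"dz":0,"rx":0,"ry":0,"rz":0,"hand":0.074},{"dx":0,"dy":0,"dz":-0.015,"rx":0,"ry":0,"rz":0,"hand":0.074},{"dx":0,"dy":0,"dz":-0.03,"rx":0,"ry":0,"rz":0,"hand":0.074},{"dx":0,"dy":0,"dz":-0.04,"rx":0,"ry":0,"rz":0,"hand":0.074},{"dx":0,"dy":0,"dz":-0.04,"rx":0,"ry":0,"rz":0,"hand":0.07},{"dx":0,"dy":0,"dz":0,"rx":0,"ry":0,"rz":1.9,"hand":0.07},{"dx":0,"dy":0,"dz":0,"rx":0,"ry":0,"rz":0,"hand":0.07}]'
python3 go.py 437 61 100 -3
python3 - <<'E'
from seg import *
im=snap('top','pics/t5.png')
f=cv2.imread('pics/t5.png'); cv2.imwrite('pics/t5c.png',cv2.resize(f[140:320,250:470],(792,600),interpolation=cv2.INTER_CUBIC))
# stamp block
ct=blob(im,(270,275,315,312),lambda h,s,v:(s>90)&(v>90)); print('stamp',rect(im,ct,.02))
E
```

```text
clock: 23.97
position: [0.6223, -0.2041, 0.1434]
ee_rot: [0.003, 0.725, 0.688, 0.001]
contact_force: [-0.5, -0.1, -0.5]
width: 0.0703
gripper_force: 0.0
pos [ 622.3 -204.1  143.4] w 70.3 grip 0.0 F [-0.5 -0.1 -0.5] t 23.9667 q6 -0.37
tool shift now mm [ 255.1 -199.2   41.5] in target frame [ 255.  -198.9   43.4] turn [ 0.36  0.13 -0.01]
stamp (array([436.1,  49.1]), array([20.3, 28.8]), 83.6)
```

View pics/t5c.png

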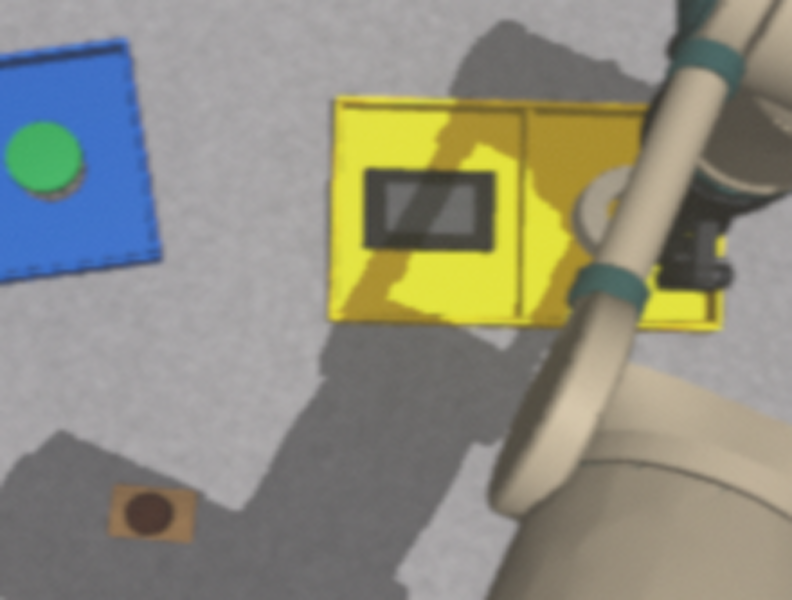

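The pad lies flat in the left yellow compartment, crop (430,210). The roll stands in the right one, (610,210), partly hidden by the arm. The stamp is untouched at (152,513).

```bash
python3 -m pendant '[{"dx":0.0255,"dy":-0.0199,"dz":0.004,"rx":0,"ry":0,"rz":0,"hand":0.06},{"dx":0.0255,"dy":-0.0199,"dz":0.004,"rx":0,"ry":0,"rz":0,"hand":0.06},{"dx":0.0255,"dy":-0.0199,"dz":0.004,"rx":0,"ry":0,"rz":0,"hand":0.06},{"dx":0.0255,"dy":-0.0199,"dz":0.004,"rx":0,"ry":0,"rz":0,"hand":0.06},{"dx":0.0255,"dy":-0.0199,"dz":0.004,"rx":0,"ry":0,"rz":0,"hand":0.06},{"dx":0.0255,"dy":-0.0199,"dz":0.004,"rx":0,"ry":0,"rz":0,"hand":0.06},{"dx":0.0255,"dy":-0.0199,"dz":0.004,"rx":0,"ry":0,"rz":0,"hand":0.06},{"dx":0.0255,"dy":-0.0199,"dz":0.004,"rx":0,"ry":0,"rz":0,"hand":0.06},{"dx":0.0255,"dy":-0.0199,"dz":0.004,"rx":0,"ry":0,"rz":0,"hand":0.06},{"dx":0.0255,"dy":-0.0199,"dz":0.004,"rx":0,"ry":0,"rz":0,"hand":0.06},{"dx":0,"dy":0,"dz":0,"rx":0,"ry":0,"rz":0,"hand":0.06},{"dx":0,"dy":0,"dz":0,"rx":0,"ry":0,"rz":0,"hand":0.06}]'
python3 go.py 437 61 36 -3
python3 - <<'E'
from seg import *
im=manip.get_image('top')
for n,b,c,z in [('yellow',(325,150,470,255),lambda h,s,v:(s>150)&(h>20)&(h<40),.03),('pad',(345,180,393,222),lambda h,s,v:(v<130)&(s<120),.020),('roll',(400,180,445,225),white,.044)]:
    ct=blob(im,b,c); print(n,rect(im,ct,z),ct.min(0),ct.max(0))
t=np.load('top0.npy',allow_pickle=True).item()
print('handle',px2w(t,291.5,293.9,.076),'block',px2w(t,292.2,294,.02))
E
```

```text
clock: 25.02
position: [0.4321, 0.0628, 0.0984]
ee_rot: [-0.002, 0.724, 0.69, -0.002]
contact_force: [0.1, -0.1, -0.0]
width: 0.0603
gripper_force: 0.0
pos [432.1  62.8  98.4] w 60.3 grip 0.0 F [ 0.1 -0.1 -0. ] t 25.0167 q6 0.03
tool shift now mm [-1.5  5.2 62.3] in target frame [-1.5  4.9 62.4] turn [-0.26  0.01  0.22]
yellow (array([ 622.1, -148.4]), array([220.6, 137.1]), 88.8) [342 169] [450 238]
pad (array([625. , -93.5]), array([47.7, 72.1]), 0.4) [351 191] [386 214]
roll (array([ 621.8, -204.1]), array([52.8, 54.5]), 0.7) [411 190] [438 216]
handle [0.43714768 0.05930396 0.076     ] block [0.43625016 0.06047458 0.02      ]
```

```bash
python3 -m pendant '[{"dx":-0.002,"dy":0.0035,"dz":0,"rx":0,"ry":0,"rz":0,"hand":0.06},{"dx":0,"dy":0,"dz":0.02,"rx":0,"ry":0,"rz":0,"hand":0.06},{"dx":0,"dy":0,"dz":0.02,"rx":0,"ry":0,"rz":0,"hand":0.06},{"dx":0,"dy":0,"dz":0.015,"rx":0,"ry":0,"rz":0,"hand":0.06},{"dx":0,"dy":0,"dz":0.005,"rx":0,"ry":0,"rz":0,"hand":0.06},{"dx":0,"dy":0,"dz":0,"rx":0,"ry":0,"rz":0,"hand":0.06},{"dx":0,"dy":0,"dz":0,"rx":0,"ry":0,"rz":0,"hand":0.06}]'
python3 go.py 437 60.2 36 -3
```

```text
clock: 25.65
position: [0.4393, 0.0589, 0.04]
ee_rot: [0.0, 0.726, 0.688, 0.0]
contact_force: [-0.0, -0.2, -0.1]
width: 0.0602
gripper_force: 0.0
pos [439.3  58.9  40. ] w 60.2 grip 0.0 F [-0.  -0.2 -0.1] t 25.65 q6 0.03
tool shift now mm [ 1.2 -2.3  4. ] in target frame [ 1.2 -2.3  4. ] turn [ 0.01  0.   -0.03]
```

```bash
python3 -m pendant '[{"dx":0.001,"dy":-0.0023,"dz":0.003,"rx":0,"ry":0,"rz":0,"hand":0.06},{"dx":0,"dy":0,"dz":0,"rx":0,"ry":0,"rz":0,"hand":0.05},{"dx":0,"dy":0,"dz":0,"rx":0,"ry":0,"rz":0,"hand":0.042},{"dx":0,"dy":0,"dz":0,"rx":0,"ry":0,"rz":0,"hand":0.036},{"dx":0,"dy":0,"dz":0,"rx":0,"ry":0,"rz":0,"hand":0.032},{"dx":0,"dy":0,"dz":0,"rx":0,"ry":0,"rz":0,"hand":0.029},{"dx":0,"dy":0,"dz":0,"rx":0,"ry":0,"rz":0,"hand":0.026},{"dx":0,"dy":0,"dz":0,"rx":0,"ry":0,"rz":0,"hand":0.023},{"dx":0,"dy":0,"dz":0,"rx":0,"ry":0,"rz":0,"hand":0.02},{"dx":0,"dy":0,"dz":0,"rx":0,"ry":0,"rz":0,"hand":0.02},{"dx":0,"dy":0,"dz":0,"rx":0,"ry":0,"rz":0,"hand":0.02},{"dx":0,"dy":0,"dz":0,"rx":0,"ry":0,"rz":0,"hand":0.02}]' 40
python3 go.py 625 -93.8 110 0
```

```text
clock: 26.65
position: [0.4366, 0.0607, 0.0373]
ee_rot: [0.0, 0.725, 0.689, 0.0]
contact_force: [0.4, 0.4, 5.5]
width: 0.0248
gripper_force: 39.3
pos [436.6  60.7  37.3] w 24.8 grip 39.3 F [0.4 0.4 5.5] t 26.65 q6 0.03
tool shift now mm [-144.5  196.3  -72.6] in target frame [-154.5  188.4  -72.7] turn [ 0.06 -0.01 -2.97]
```

```bash
python3 -m pendant '[{"dx":0,"dy":0,"dz":-0.01,"rx":0,"ry":0,"rz":0,"hand":0.02},{"dx":0,"dy":0,"dz":-0.03,"rx":0,"ry":0,"rz":-1,"hand":0.02},{"dx":0,"dy":0,"dz":-0.03,"rx":0,"ry":0,"rz":-1,"hand":0.02},{"dx":-0.0189,"dy":0.0239,"dz":0,"rx":0,"ry":0,"rz":0,"hand":0.02},{"dx":-0.0189,"dy":0.0239,"dz":0,"rx":0,"ry":0,"rz":0,"hand":0.02},{"dx":-0.0189,"dy":0.0239,"dz":0,"rx":0,"ry":0,"rz":0,"hand":0.02},{"dx":-0.0189,"dy":0.0239,"dz":0,"rx":0,"ry":0,"rz":0,"hand":0.02},{"dx":-0.0189,"dy":0.0239,"dz":0,"rx":0,"ry":0,"rz":0,"hand":0.02},{"dx":-0.0189,"dy":0.0239,"dz":0,"rx":0,"ry":0,"rz":0,"hand":0.02},{"dx":-0.0189,"dy":0.0239,"dz":0,"rx":0,"ry":0,"rz":0,"hand":0.02},{"dx":-0.0189,"dy":0.0239,"dz":0,"rx":0,"ry":0,"rz":0,"hand":0.02}]'
python3 -m pendant '[{"dx":0,"dy":0,"dz":0,"rx":0,"ry":0,"rz":0,"hand":0.02},{"dx":0,"dy":0,"dz":0,"rx":0,"ry":0,"rz":0,"hand":0.02},{"dx":0,"dy":0,"dz":0,"rx":0,"ry":0,"rz":0,"hand":0.02}]'
python3 go.py 625 -93.8 57 -1
python3 - <<'E'
from h import *
s=snap('side','pics/s6.png')
st=manip.get_state();p=st['position'];T=q(st['ee_rot'])
u0=int(w2px(s,p)[0])-50;v0=int(w2px(s,p)[1])-38
f=cv2.imread('pics/s6.png'); f=cv2.resize(f[v0:v0+75,u0:u0+100],(800,600),interpolation=cv2.INTER_CUBIC)
for zz in(.020-.0373,-.0373):
    c=[p+T.apply([dx,dy,-zz]) for dx,dy in((.024,.016),(.024,-.016),(-.024,-.016),(-.024,.016))]
    pts=((w2px(s,np.array(c))-[u0,v0])*8+4).astype(np.int32); cv2.polylines(f,[pts],True,(0,0,255),1)
cv2.imwrite('pics/s6c.png',f)
E
```

```text
clock: 27.57
position: [0.6248, -0.0947, 0.1057]
ee_rot: [-0.001, 0.713, 0.701, -0.001]
contact_force: [-0.2, -0.6, -1.1]
width: 0.025
gripper_force: 39.5
clock: 27.82
position: [0.6232, -0.0933, 0.1057]
ee_rot: [-0.002, 0.713, 0.701, -0.001]
contact_force: [-0.3, 0.3, -1.7]
width: 0.0252
gripper_force: 39.6
pos [623.2 -93.3 105.7] w 25.2 grip 39.6 F [-0.3  0.3 -1.7] t 27.8167 q6 -0.24
tool shift now mm [-0.5  2.  48.7] in target frame [-0.5  1.8 48.7] turn [-0.2  -0.07  0.  ]
```

View pics/s6c.png

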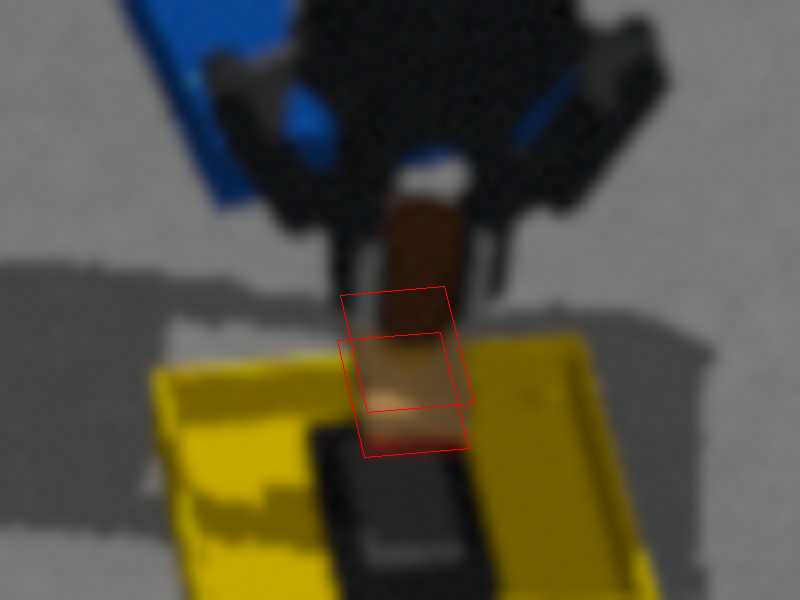

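The stamp hangs upright in the grip: block at crop (412,400), matching the overlay to about 1 px, handle vertical. The pad lies below at (400,510).

```bash
python3 -m pendant '[{"dx":0,"dy":0,"dz":0.01,"rx":0,"ry":0,"rz":0,"hand":0.02},{"dx":0,"dy":0,"dz":0.015,"rx":0,"ry":0,"rz":0,"hand":0.02},{"dx":0,"dy":0,"dz":0.012,"rx":0,"ry":0,"rz":0,"hand":0.02},{"dx":0,"dy":0,"dz":0.006,"rx":0,"ry":0,"rz":0,"hand":0.02},{"dx":0,"dy":0,"dz":0.001,"rx":0,"ry":0,"rz":0,"hand":0.02},{"dx":0,"dy":0,"dz":0,"rx":0,"ry":0,"rz":0,"hand":0.02},{"dx":0,"dy":0,"dz":0,"rx":0,"ry":0,"rz":0,"hand":0.02},{"dx":0,"dy":0,"dz":0,"rx":0,"ry":0,"rz":0,"hand":0.02}]'
python3 go.py 625 -93.8 57 -1
```

```text
clock: 28.53
position: [0.6253, -0.0938, 0.0638]
ee_rot: [0.001, 0.713, 0.701, 0.0]
contact_force: [-0.5, 0.4, -1.4]
width: 0.0248
gripper_force: 39.6
pos [625.3 -93.8  63.8] w 24.8 grip 39.6 F [-0.5  0.4 -1.4] t 28.5333 q6 -0.24
tool shift now mm [-0.  -0.3  6.8] in target frame [-0.  -0.3  6.8] turn [0.09 0.02 0.03]
```

```bash
python3 -m pendant '[{"dx":0,"dy":0,"dz":0.002,"rx":0,"ry":0,"rz":0,"hand":0.02},{"dx":0,"dy":0,"dz":0.002,"rx":0,"ry":0,"rz":0,"hand":0.02},{"dx":0,"dy":0,"dz":0.001,"rx":0,"ry":0,"rz":0,"hand":0.02},{"dx":0,"dy":0,"dz":0.0005,"rx":0,"ry":0,"rz":0,"hand":0.02},{"dx":0,"dy":0,"dz":0,"rx":0,"ry":0,"rz":0,"hand":0.02},{"dx":0,"dy":0,"dz":0,"rx":0,"ry":0,"rz":0,"hand":0.02}]'
```

```text
clock: 29.03
position: [0.6248, -0.0938, 0.0574]
ee_rot: [-0.0, 0.713, 0.701, 0.0]
contact_force: [-0.6, -0.3, -0.8]
width: 0.025
gripper_force: 39.9
```

```bash
python3 -m pendant '[{"dx":0,"dy":0,"dz":0.001,"rx":0,"ry":0,"rz":0,"hand":0.02},{"dx":0,"dy":0,"dz":0,"rx":0,"ry":0,"rz":0,"hand":0.02},{"dx":0,"dy":0,"dz":0,"rx":0,"ry":0,"rz":0,"hand":0.02}]'
```

```text
clock: 29.28
position: [0.6249, -0.0938, 0.0573]
ee_rot: [0.0, 0.713, 0.701, 0.0]
contact_force: [-1.9, -0.1, 5.6]
width: 0.0254
gripper_force: 40.3
```

```bash
python3 -m pendant '[{"dx":0,"dy":0,"dz":0,"rx":0,"ry":0,"rz":0,"hand":0.029},{"dx":0,"dy":0,"dz":0,"rx":0,"ry":0,"rz":0,"hand":0.038},{"dx":0,"dy":0,"dz":0,"rx":0,"ry":0,"rz":0,"hand":0.05},{"dx":0,"dy":0,"dz":0,"rx":0,"ry":0,"rz":0,"hand":0.06},{"dx":0,"dy":0,"dz":0,"rx":0,"ry":0,"rz":0,"hand":0.06},{"dx":0,"dy":0,"dz":-0.015,"rx":0,"ry":0,"rz":0,"hand":0.06},{"dx":0,"dy":0,"dz":-0.03,"rx":0,"ry":0,"rz":0,"hand":0.06},{"dx":0,"dy":0,"dz":-0.04,"rx":0,"ry":0,"rz":0,"hand":0.06},{"dx":0,"dy":0,"dz":-0.04,"rx":0,"ry":0,"rz":0,"hand":0.06},{"dx":0,"dy":0,"dz":-0.02,"rx":0,"ry":0,"rz":0,"hand":0.06}]'
python3 -m pendant '[{"dx":0,"dy":-0.03,"dz":0,"rx":0,"ry":0,"rz":0,"hand":0.06},{"dx":0,"dy":-0.04,"dz":0,"rx":0,"ry":0,"rz":0,"hand":0.06},{"dx":0,"dy":-0.04,"dz":0,"rx":0,"ry":0,"rz":0,"hand":0.06},{"dx":0,"dy":-0.04,"dz":0,"rx":0,"ry":0,"rz":0,"hand":0.06},{"dx":0,"dy":-0.03,"dz":0,"rx":0,"ry":0,"rz":0,"hand":0.06},{"dx":0,"dy":-0.02,"dz":0,"rx":0,"ry":0,"rz":0,"hand":0.06},{"dx":0,"dy":0,"dz":0,"rx":0,"ry":0,"rz":0,"hand":0.06},{"dx":0,"dy":0,"dz":0,"rx":0,"ry":0,"rz":0,"hand":0.06},{"dx":0,"dy":0,"dz":0,"rx":0,"ry":0,"rz":0,"hand":0.06}]'
python3 - <<'E'
from seg import *
snap('top','pics/t7.png'); snap('side','pics/s7.png')
a=cv2.imread('pics/t7.png')[130:330,90:540]; b=cv2.imread('pics/s7.png')[130:410,240:460]
a=cv2.resize(a,(440,196)); a=cv2.resize(cv2.imread('pics/t7.png')[140:250,170:470],(440,161),interpolation=cv2.INTER_CUBIC)
b=cv2.resize(b,(440,560)); t=cv2.resize(cv2.imread('pics/t7.png')[250:330,90:540],(440,78)); 
c=cv2.resize(cv2.imread('pics/s7.png')[240:340,325:415],(350,389),interpolation=cv2.INTER_CUBIC)
o=np.zeros((600,800,3),np.uint8); o[:161,:440]=a; o[165:243,:440]=t; o[:560,445:]=b[:, :355]; o[250:600,:350]=c[:350]
cv2.imwrite('pics/f7.png',o)
E
```

```text
clock: 30.12
position: [0.6267, -0.0943, 0.2066]
ee_rot: [0.003, 0.713, 0.701, 0.002]
contact_force: [1.2, 0.2, 1.0]
width: 0.0603
gripper_force: 0.0
clock: 30.87
position: [0.4259, -0.0907, 0.2019]
ee_rot: [0.001, 0.713, 0.701, 0.001]
contact_force: [-0.3, -0.7, -0.1]
width: 0.06
gripper_force: 0.0
```

View pics/f7.png

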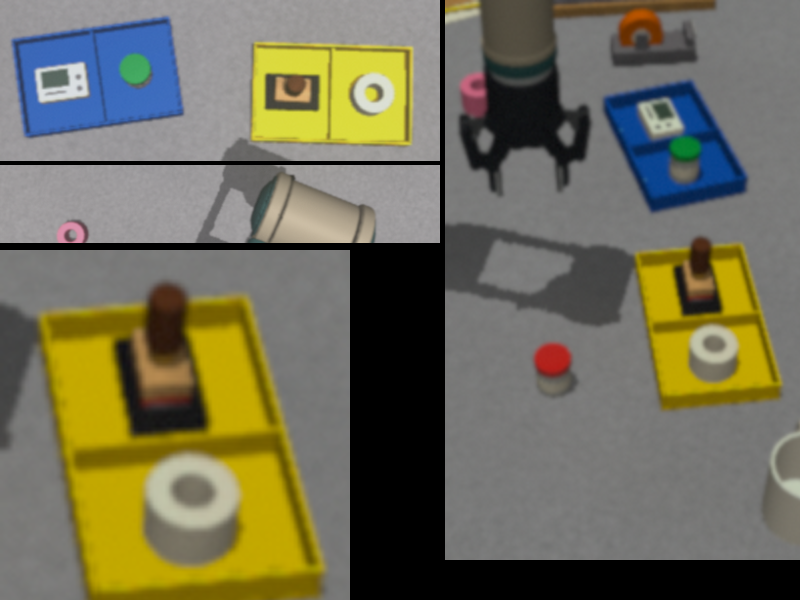

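Both kits are right. Logger (62,82) and green can (135,70) are in the blue tray. The pad with the stamp upright at its middle (293,90) and the roll on end (372,93) are in the yellow tray. The red can, mug, dispenser and pink roll stand where they were, and the arm is clear.

```bash
python3 -c "
from rig import manip
print(manip.sign_off())"
```

```text
the job is handed in; nothing more can be done
None
```

I made up both kits as asked and handed the job in at about 31 s of robot time; the final pictures showed everything right way up, the stamp standing on the middle of the ink pad, and the red-lidded can, mug, tape dispenser and pink roll where they were.

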